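# Load the wooden counters into the painting jig and pass the gauge roller over them

### The job

Slide every loose wooden counter across the jig board, without lifting it off the board, until it drops into a pocket of its own, one counter to a pocket; the wood is soft, so squeeze and press it gently, with less than 35 N from each finger (70 N in all). When all are down, pull the roller's catch fully out towards the robot, pick up the paddle and with it (never with the gripper itself) roll the wooden roller gently along the rails, well under 0.4 m/s, until it rests in the cradle at the far, left-hand end. Lay the paddle back flat on the middle of its grey felt mat, and leave the jar, bottles and palette alone.

Things in the scene. Friction and masses are not known exactly. Their poses are not given: they have to be found in the camera images.
- board: Jig board, fixed to the table: pale wooden plate, 164 mm (its x) by 500 mm (its y), top 18 mm above the table, between two rails along y. Origin: on the table under its middle; x away from the robot, y left, z up, turned a few degrees. The counters start flat on its near half (about x = -40 mm); the pockets are in its far half (x = +40 mm), 90 mm apart.
- pocket0 (a point): Pocket 0: centre of the mouth, level with the plate's top, of a round, grey-lined recess 64 mm across and 6 mm deep, at x = +40, y = -135 mm on the board. Takes any counter.
- pocket1 (a point): Pocket 1: centre of the mouth, level with the plate's top, of a round, grey-lined recess 64 mm across and 6 mm deep, at x = +40, y = -45 mm on the board. Takes any counter.
- pocket2 (a point): Pocket 2: centre of the mouth, level with the plate's top, of a round, grey-lined recess 64 mm across and 6 mm deep, at x = +40, y = 45 mm on the board. Takes any counter.
- pocket3 (a point): Pocket 3: centre of the mouth, level with the plate's top, of a round, grey-lined recess 64 mm across and 6 mm deep, at x = +40, y = 135 mm on the board. Takes any counter.
- disc0_center (a point): A flat round wooden counter, 60 mm across, 14 mm thick, 40 g, five dark dots on top; all alike; may be absent. The point is its centre: 25 mm above the table when it lies on the plate, 19 mm when down in a pocket (it then stands 8 mm proud and the roller just clears it; on the plate it stands 14 mm proud, in the roller's way). z is its axis.
- disc1_center (a point): A flat round wooden counter, 60 mm across, 14 mm thick, 40 g, five dark dots on top; all alike; may be absent. The point is its centre: 25 mm above the table when it lies on the plate, 19 mm when down in a pocket (it then stands 8 mm proud and the roller just clears it; on the plate it stands 14 mm proud, in the roller's way). z is its axis.
- disc2_center (a point): A flat round wooden counter, 60 mm across, 14 mm thick, 40 g, five dark dots on top; all alike; may be absent. The point is its centre: 25 mm above the table when it lies on the plate, 19 mm when down in a pocket (it then stands 8 mm proud and the roller just clears it; on the plate it stands 14 mm proud, in the roller's way). z is its axis.
- disc3_center (a point): A flat round wooden counter, 60 mm across, 14 mm thick, 40 g, five dark dots on top; all alike; may be absent. The point is its centre: 25 mm above the table when it lies on the plate, 19 mm when down in a pocket (it then stands 8 mm proud and the roller just clears it; on the plate it stands 14 mm proud, in the roller's way). z is its axis.
- roller_center (a point): The centre of the gauge roller: a plain round wooden bar 40 mm across and 188 mm long, about 0.25 kg, that lies across the two rails (its length along the board's x) and rolls freely along them; its axis is 49 mm above the table on the rails, 47 mm in a cradle. It turns as it rolls.
- far_cradle (a point): Where the roller's centre is when at rest in the cradle at the left (board +y) end, 47 mm above the table, board y = +205 mm. A stop on each rail stands just beyond it. A cradle is a 16 mm gap in both rails into which the roller sinks 1.7 mm.
- start_cradle (a point): Where the roller's centre is when parked in the cradle at the right end, board y = -220 mm; about 1 N pushes it out. Rails: 16 mm wide, centred at board x = -90 and +90 mm, flat tops 29 mm above the table (11 mm above the plate); an 8 mm wide lip outside each rises to 41 mm; low stops stand on the rails only, so the 164 mm between the rails is open at both ends.
- catch (a joint): The roller's catch, a steel bolt on the near rail just in front of the parked roller: 0 m = in, it blocks the roller; 0.034 m = fully out. It slides straight along the board's -x (towards the robot), against about 2 N of friction, and stays where it is left.
- catch_post (a point): Point to grip on the catch's upright round black post, 18 mm thick, 98 mm above the table; the post's top is 20 mm higher (118 mm), and its free part begins at 56 mm. The parked roller's top is 67 mm above the table.
- mat: Grey felt mat, fixed, 210 mm (its x) by 130 mm (its y), 4 mm thick, where the paddle lies at the start and must lie at the end. Origin: middle of its underside on the table.
- paddle_grip (a point): Wooden paddle, 120 g: handle 18 by 18 by 130 mm along its x; at its front (+x) end an upright blade 80 mm wide, 44 mm tall, 10 mm thick; a small foot under the rear. The point is on the handle's axis, 50 mm behind the blade's front face, at the centre of mass: grip across the handle here. Lying flat, it is 22 mm above the support; the blade reaches 22 mm below and above it.
- jar: Glass water jar, 86 mm across, 115 mm tall, not to be disturbed. Origin: middle of its underside.
- bottle_a: Paint bottle, 44 mm across, 120 mm tall, not to be disturbed. Origin: middle of its underside.
- bottle_b: Paint bottle, 44 mm across, 120 mm tall, not to be disturbed. Origin: middle of its underside.
- palette: White plastic palette 110 by 160 mm, 14 mm high, not to be disturbed. Origin: middle of its underside.
Mind the look-alikes: they are no part of the job. Leave any green or red look-alike of the part that bears disc3_center alone.

How it is judged (in metres and radians):
On the way, in this order (a step that is already met when the one before it is completed fails the run):
1. every counter is down in a pocket, with the catch still in (z of each of disc0_center, disc1_center, disc2_center, disc3_center in the frame of board below 0.0215 m and angle between each of disc0_center, disc1_center, disc2_center, disc3_center's own z axis and vertical below 0.09 rad and (horizontal distance between disc0_center and pocket0 below 0.006 m or horizontal distance between disc0_center and pocket1 below 0.006 m or horizontal distance between disc0_center and pocket2 below 0.006 m or horizontal distance between disc0_center and pocket3 below 0.006 m) and (horizontal distance between disc1_center and pocket0 below 0.006 m or horizontal distance between disc1_center and pocket1 below 0.006 m or horizontal distance between disc1_center and pocket2 below 0.006 m or horizontal distance between disc1_center and pocket3 below 0.006 m) and (horizontal distance between disc2_center and pocket0 below 0.006 m or horizontal distance between disc2_center and pocket1 below 0.006 m or horizontal distance between disc2_center and pocket2 below 0.006 m or horizontal distance between disc2_center and pocket3 below 0.006 m) and (horizontal distance between disc3_center and pocket0 below 0.006 m or horizontal distance between disc3_center and pocket1 below 0.006 m or horizontal distance between disc3_center and pocket2 below 0.006 m or horizontal distance between disc3_center and pocket3 below 0.006 m) and value of joint catch below 0.015 m), for 0.2 s.
2. the catch is pulled out (value of joint catch above 0.028 m), for 0.2 s.
3. the roller rests in the far cradle (horizontal distance between roller_center and far_cradle below 0.012 m and distance between roller_center and far_cradle below 0.013 m and linear speed of roller below 0.03 m/s), for 0.2 s.
At the end, for the whole second after the job is handed in: Every counter present lies flat in a pocket (within 6 mm of its centre, at least 3.5 mm down), the catch is out by more than 28 mm, the roller rests in the far cradle (within 12 mm), and the paddle lies flat and still on the mat, its grip point within 50 mm of the mat's middle (z of each of disc0_center, disc1_center, disc2_center, disc3_center in the frame of board below 0.0215 m and angle between each of disc0_center, disc1_center, disc2_center, disc3_center's own z axis and vertical below 0.09 rad and (horizontal distance between disc0_center and pocket0 below 0.006 m or horizontal distance between disc0_center and pocket1 below 0.006 m or horizontal distance between disc0_center and pocket2 below 0.006 m or horizontal distance between disc0_center and pocket3 below 0.006 m) and (horizontal distance between disc1_center and pocket0 below 0.006 m or horizontal distance between disc1_center and pocket1 below 0.006 m or horizontal distance between disc1_center and pocket2 below 0.006 m or horizontal distance between disc1_center and pocket3 below 0.006 m) and (horizontal distance between disc2_center and pocket0 below 0.006 m or horizontal distance between disc2_center and pocket1 below 0.006 m or horizontal distance between disc2_center and pocket2 below 0.006 m or horizontal distance between disc2_center and pocket3 below 0.006 m) and (horizontal distance between disc3_center and pocket0 below 0.006 m or horizontal distance between disc3_center and pocket1 below 0.006 m or horizontal distance between disc3_center and pocket2 below 0.006 m or horizontal distance between disc3_center and pocket3 below 0.006 m) and horizontal distance between roller_center and far_cradle below 0.012 m and distance between roller_center and far_cradle below 0.013 m and value of joint catch above 0.028 m and linear speed of each of roller, paddle below 0.02 m/s and horizontal distance between paddle_grip and mat below 0.05 m and z of paddle_grip in the frame of mat below 0.034 m and angle between paddle_grip's own z axis and vertical below 0.15 rad); the robot touches nothing.
It fails at once if a counter is lifted off the board (more than 20 mm above the plate's top) (z of any of disc0_center, disc1_center, disc2_center, disc3_center in the frame of board above 0.045 m).
It fails at once if the gripper squeezes or presses a counter with more than 70 N in all (contact force between the fingers and disc0 above 70 N or contact force between the fingers and disc1 above 70 N or contact force between the fingers and disc2 above 70 N or contact force between the fingers and disc3 above 70 N).
It fails at once if the gripper itself touches the roller with more than 1 N (contact force between the fingers and roller above 1 N).
It fails at once if the roller runs faster than 0.4 m/s (linear speed of roller above 0.4 m/s).
It fails at once if the jar, a bottle or the palette is moved by more than 40 mm (distance of any of jar, bottle_a, bottle_b, palette from where it was at the start of the episode above 0.04 m).
Of disc0, disc1, disc2, disc3 only 2 to 4 are there at a start; the rules pass over those that are not, and their reading is None.
At some moment in a run one of paddle, disc0, disc1, disc2, disc3 may be knocked a few centimetres aside while the robot is not near it.
Once in a run the grip may slacken for a moment while it holds something.
It also fails if it takes over 210 s, if anything falls off the work surface, if the arm or the gripper's body presses on something with over 40 N, if the wrist force passes 120 N, or if a joint passes its speed limit or range.

### The arm

A 6-joint arm with a two-finger parallel gripper is mounted at the origin on the work surface. World frame = base frame: x ahead of the robot, y to its left, z up, the work surface at z = 0. Lengths are in mm, angles in rad, forces in N, time in s.
With the tool pointing down it reaches from about 350 to 775 mm from the base axis. Payload 7.3 kg.
Tool frame: the origin (TCP) lies at the centre of the arm's flange, where the gripper is bolted on; the fingertips stand 178 mm ahead of it and the grasp point (between the pads) lies 159 mm ahead of it; z points along the fingers, y is the direction in which the jaws open and shut (so a half turn about z gives the same grasp; the last joint's range is limited). The gripper opens to 92 mm and grips with 3 to 60 N. Pads are 19 mm wide; open, the fingers measure 130 mm over their backs; the gripper's body (75 mm by 190 mm) begins 47 mm behind the grasp point.
Start: joints at [-1.372, 0.342, 1.524, -0, 1.275, -0.146], TCP at [177.474, -494.096, 404.741] pointing down, gripper open.
Joint ranges: [-2.53, 2.53], [-0.77, 2.02], [0.04, 2.7], [-1, 4.14], [0.28, 2.66], [-3.11, 3.11]. Speed limits (rad/s): [2.57, 2.57, 3.14, 3.14, 3.14, 3.14].

### API

Orientations are given as [roll, pitch, yaw] about the fixed x, y, z axes, in that order (R = Rz(yaw) Ry(pitch) Rx(roll)).
In Python, from plant import get_obs, capture, close_job gives the robot as it stands. The module is installed in compiled form; this text tells all that it offers.
- The arm moves only by the shell command python3 -m pendant 'ROWS'. ROWS is JSON, a list of rows, each a list of 3 entries, a list of its own where there are three numbers: the shift along the tool's x, y, z in m, then the turn, a rotation vector about the tool's x, y, z in rad, then the finger opening in m, from 0 to 0.0918. In form: [[[tx, ty, tz], [wx, wy, wz], fingers], ...]. A call has 1 to 10 rows; each row is the pose to reach, as a shift and turn from the pose commanded when the call began, along the tool's axes at that moment; what a row does not reach only later rows make up. A row lasts 1/12 s, in which the tool goes at most 41.7 mm and 7.16 degrees, less where a joint would pass 70% of its speed; a pose out of reach is approached as far as the arm can. A call with a gripper value outside its range is refused whole. The fingers move at their own pace and stop on an object; the grip force is fixed at half the most. Time passes only in rows, so rows that repeat a pose let the fingers close. It gives the time, the measured TCP pose, the force and the opening at its end, in the units of the state.
- get_obs(): the state, without advancing time (a new reading comes with each control period).
- capture(name): name is "scene" or "top"; returns a dict with "color" (400x640x3 uint8, red, green, blue), "mtx" (3x3 intrinsics, pixels), "rvec" (rotation vector, rad) and "tvec" (3), from world to camera coordinates, as OpenCV has them. Camera axes: x right, y down, z forward; pixel columns grow to the right and rows downward; lengths in mm; the calibration is good to about 2 mm. A picture is of the moment at which its call begins. There is no depth.
- close_job(): hands the job in, once; it reports no verdict.
The state is a dict: "time": time; "joint_positions": joint angles; "dq": joint speeds; "tau": joint torques, N m; "tool_pos": TCP position; "tcp_rot": TCP orientation; "contact_force": force on the tool from outside, world axes, zero at the start; "moment": the same for the moment, N m; "grip_width": finger opening in mm.
Only numpy, scipy, OpenCV 4.12 (cv2) and the standard library are available. Lean on these libraries where they do the work, as an engineer would, in place of code of your own. Each camera call takes 0.05 s, during which the arm holds its last target. There are 200 camera calls.

## Working session

There is one attempt and no reset: what is moved stays moved. The work goes in short steps, Python scripts to look and compute and a shell command to move; the robot and the scene stay as the last step left them, time stands still between calls to the robot, and variables do not carry over. Pictures are saved under pics/ and viewed, about 12 in all and at most 16, crops included, and the job is handed in when it is done.

```bash
mkdir -p pics; cat > h.py <<'E'
import numpy as np, cv2, sys
from plant import get_obs, capture
from scipy.spatial.transform import Rotation as R
def snap(name, fn=None):
    c=capture(name)
    if fn: cv2.imwrite('pics/'+fn+'.png', c['color'][:,:,::-1])
    return c
def ray(c,px,z):
    px=np.atleast_2d(np.array(px,float)); Rm=cv2.Rodrigues(np.array(c['rvec'],float))[0]; t=np.array(c['tvec'],float).ravel()
    d=(Rm.T@np.linalg.inv(c['mtx'])@np.c_[px,np.ones(len(px))].T).T; o=-Rm.T@t
    return o+d*((z-o[2])/d[:,2])[:,None]
def proj(c,p):
    return cv2.projectPoints(np.array(p,float).reshape(-1,3),np.array(c['rvec'],float),np.array(c['tvec'],float),np.array(c['mtx'],float),None)[0][:,0]
E
python3 - <<'E'
from h import *
print(get_obs())
for n in('scene','top'):
    c=snap(n,n+'0'); Rm=cv2.Rodrigues(np.array(c['rvec'],float))[0]
    print(n,c['mtx'],(-Rm.T@np.array(c['tvec']).ravel()).round())
E
```

```text
{'time': 0.0, 'joint_positions': array([-1.37198554e+00,  3.42710493e-01,  1.52500839e+00, -5.50354056e-06,
        1.27540870e+00, -1.45993029e-01]), 'dq': array([-0.00095874,  0.0010724 , -0.00110863,  0.00057207,  0.00148851,
       -0.00016115]), 'tau': array([-1.15851719e-03, -4.31250107e+01, -2.44215757e+01,  7.17088510e-02,
        5.59768989e-02, -1.21648263e-04]), 'tool_pos': array([ 177.45276129, -493.95565521,  404.05411788]), 'tcp_rot': array([-3.14007329e+00, -2.18087299e-04,  3.44805255e-01]), 'contact_force': array([-0.16350512, -0.10978261,  0.96934558]), 'moment': array([0.00773375, 0.06952812, 0.03584738]), 'grip_width': 91.57389063485114}
scene [[467.51712701   0.         323.43651793]
 [  0.         467.51712701 196.24955294]
 [  0.           0.           1.        ]] [996. 795. 844.]
top [[485.13834143   0.         324.90428194]
 [  0.         485.13834143 197.57094745]
 [  0.           0.           1.        ]] [ 383.   24. 1323.]
```

View pics/top0.png

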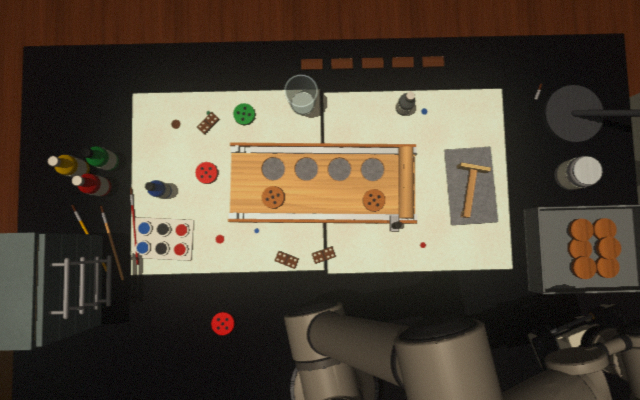

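View pics/scene0.png

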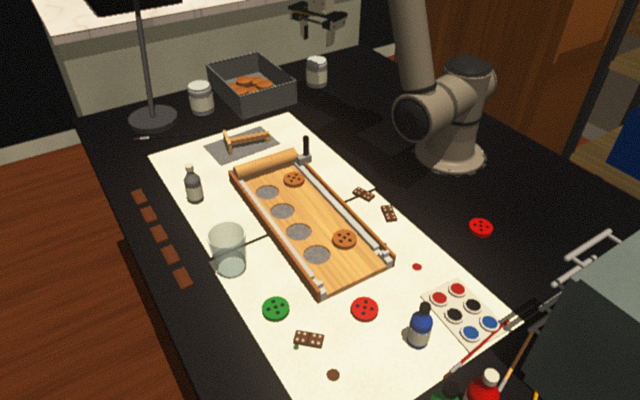

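The top view shows two brown, five-dotted counters on the board, at pixels (273,197) and (374,200). The grey pockets are at (273..372,168), the roller at (407,180), the catch at (395,222) and the paddle on its mat at (473,188). The red discs at (206,172) and (222,323) and the green one at (244,114) are off the board, so they are look-alikes. The brown pieces in the bin at (593,248) are also off the board and aren't part of the job.

```bash
cat >> h.py <<'E'
def blobs(mask,amin,amax):
    n,l,s,cen=cv2.connectedComponentsWithStats(mask.astype(np.uint8))
    return [(cen[i],s[i]) for i in range(1,n) if amin<=s[i,4]<=amax]
E
python3 - <<'E'
from h import *
c=snap('top'); im=c['color']; hsv=cv2.cvtColor(im,cv2.COLOR_RGB2HSV); 
for p in [(273,168),(273,190),(374,208),(300,195),(406,180),(460,160),(470,195),(395,222)]: print(p,hsv[p[1],p[0]])
roi=np.zeros(im.shape[:2],bool); roi[150:220,228:400]=1
g=(hsv[...,1]<60)&roi&(hsv[...,2]<190)&(hsv[...,2]>60)
for z in (18,):
    for cen,s in blobs(g,200,800): print('pocket',cen.round(1),s,ray(c,[cen],15)[0].round(1))
a=(im[...,0].astype(int)-im[...,2]); r=roi&(im[...,0]<150)&(hsv[...,1]>90); 
for cen,s in blobs(r,80,900): print('brown',cen.round(1),s,ray(c,[cen],32)[0].round(1))
s=cv2.resize(im[130:240,220:520],None,fx=2.6,fy=2.6,interpolation=cv2.INTER_CUBIC); cv2.imwrite('pics/crop1.png',s[:,:,::-1])
E
```

```text
(273, 168) [ 16  33 117]
(273, 190) [ 14 189 167]
(374, 208) [ 13 184 173]
(300, 195) [ 16 148 216]
(406, 180) [ 16 149 207]
(460, 160) [ 18  34 114]
(470, 195) [ 17 152 181]
(395, 222) [21 50 82]
pocket [273.  168.4] [263 158  21  22 356] [586.1 150.9  15. ]
pocket [306.1 168.6] [296 158  21  22 355] [583.3  60.8  15. ]
pocket [339.2 169. ] [329 159  21  21 353] [580.1 -29.1  15. ]
pocket [372.1 169.1] [362 159  21  22 352] [ 577.6 -118.8   15. ]
```

View pics/crop1.png

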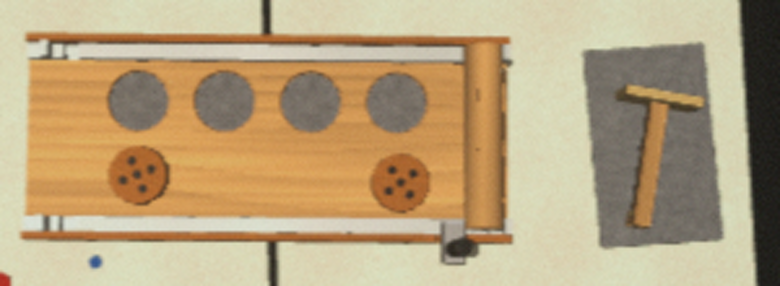

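```bash
cat >> h.py <<'E'
TH=-0.0315; PM=np.array([581.8,16.0])   # mean of pockets (board x=40,y=0)
U=np.array([np.cos(TH),np.sin(TH)]); V=np.array([-np.sin(TH),np.cos(TH)]); O=PM-40*U
def b2w(x,y): return O+x*U+y*V
def w2b(p): d=np.array(p)[:2]-O; return np.array([d@U,d@V])
def discs(z=32):
    c=snap('top'); im=c['color'].astype(int); m=np.zeros(im.shape[:2],bool); m[140:225,225:400]=1
    k=m&(im[...,0]-im[...,2]>95)&(im[...,1]<125)
    k=cv2.morphologyEx(k.astype(np.uint8),cv2.MORPH_CLOSE,np.ones((5,5)));k=cv2.morphologyEx(k,cv2.MORPH_OPEN,np.ones((5,5)))
    for cen,s in blobs(k,150,900):
        w=ray(c,[cen],z)[0]; print('disc px',cen.round(1),s[2:],'w',w.round(1),'b',w2b(w).round(1))
    return c
E
python3 - <<'E'
from h import *
c=discs(28); im=c['color']; hsv=cv2.cvtColor(im,cv2.COLOR_RGB2HSV)
print(im[190,273],im[205,374],im[195,300],im[212,300])
m=np.zeros(im.shape[:2],bool); m[140:235,440:505]=1
k=m&(hsv[...,1]<70)&(hsv[...,2]<150)
kk=cv2.morphologyEx(k.astype(np.uint8),cv2.MORPH_CLOSE,np.ones((15,15)))
ct=max(cv2.findContours(kk,0,1)[0],key=cv2.contourArea); r=cv2.minAreaRect(ct); print('mat',r); w=ray(c,cv2.boxPoints(r),4); print(w.round(0),w.mean(0).round(1))
p=m&(hsv[...,1]>100)&(im[...,0]>120)&(kk>0)
ys,xs=np.nonzero(p); w=ray(c,np.c_[xs,ys],28)[:,:2]
np.save('pw.npy',w)
for cen,s in blobs(p,20,2000): print('paddle',cen,s)
# handle = lower part
h=(ys>175); vx,vy,x0,y0=cv2.fitLine(w[h].astype(np.float32),cv2.DIST_HUBER,0,.01,.01).ravel(); print('handle dir',vx,vy,np.arctan2(vy,vx),'pt',x0,y0)
d=np.array([vx,vy])*np.sign(vx); t=(w-[x0,y0])@d; n=(w-[x0,y0])@np.array([-d[1],d[0]])
b=t>t.max()-12; print('t',np.percentile(t,[0,2,98,100]),'tip',([x0,y0]+d*t.max()),'rear',[x0,y0]+d*t.min(), 'n blade',n[b].min(),n[b].max())
for nme,px in (('posttop',(220+462/2.6,130+247/2.6)),): print(nme,ray(c,[px],118)[0],w2b(ray(c,[px],118)[0]))
print('post nominal?',b2w(-95,-190), proj(c,[*b2w(-100,-195),118]))
E
```

```text
disc px [272.3 196.8] [ 21  22 378] w [507.4 152.5  28. ] b [-38.7 134.1]
disc px [373.5 199.9] [ 22  23 399] w [ 492.4 -118.4   28. ] b [ -45.1 -137.1]
[170 102  46] [170 100  46] [214 157  87] [205 153  92]
mat ((470.7075500488281, 185.480712890625), (77.22472381591797, 46.89057922363281), 84.68545532226562)
[[ 630. -320.    4.]
 [ 639. -450.    4.]
 [ 426. -457.    4.]
 [ 418. -329.    4.]] [ 528.3 -389.     4. ]
paddle [475.5462963  166.40740741] [461 163  30   8 108]
paddle [469.98165138 192.65443425] [464 169  13  48 327]
handle dir 0.97971326 -0.20040432 -0.20177059 pt 496.72687 -376.67838
t [-55.45427833 -51.5376148   86.27700468  87.06362662] tip [ 582.02425723 -394.1263018 ] rear [ 442.39757581 -365.56509852] n blade -44.13219681503354 35.98491684369489
posttop [ 420.7343223  -166.37512299  118.        ] [-115.24190923 -187.35737946]
post nominal? [ 440.88296106 -169.65394727] [[400.71851699 218.88507946]]
```

The enlarged crop shows two brown, five-dotted counters, at board (-39,134) and (-45,-137). Both are on the plate, so these are the ones meant. I'll start with the right-hand one.

```bash
cat >> h.py <<'E'
def go(x,y,z,yaw=None):
    o=get_obs(); r=R.from_euler('xyz',o['tcp_rot']); d=np.array([x,y,z])-o['tool_pos']
    s='shift m %s'%(r.inv().apply(d)/1000).round(4)
    if yaw is not None: s+=' rotvec %s'%(r.inv()*R.from_euler('xyz',[np.pi,0,yaw])).as_rotvec().round(4)
    print(s,'| at',o['tool_pos'].round(1),o['tcp_rot'].round(3),'F',o['contact_force'].round(1),'w',round(o['grip_width'],1),'t',o['time'])
E
python3 -c "
from h import *
go(492.4,-118.4,300,.345)"
```

```text
shift m [ 0.4233 -0.247   0.1046] rotvec [-0.0009 -0.0001 -0.0002] | at [ 177.5 -494.   404.3] [-3.141 -0.     0.345] F [ 0.6  0.5 -0.3] w 91.8 t 0.2
```

```bash
python3 -m pendant '[[[0.423,-0.247,0.08],[0,0,0],0.072],[[0.423,-0.247,0.08],[0,0,0],0.072],[[0.423,-0.247,0.08],[0,0,0],0.072],[[0.423,-0.247,0.08],[0,0,0],0.072],[[0.423,-0.247,0.08],[0,0,0],0.072],[[0.423,-0.247,0.08],[0,0,0],0.072],[[0.423,-0.247,0.08],[0,0,0],0.072],[[0.423,-0.247,0.08],[0,0,0],0.072],[[0.423,-0.247,0.08],[0,0,0],0.072],[[0.423,-0.247,0.08],[0,0,0],0.072]]'
python3 -c "
from h import *
go(492.4,-118.4,300,.345)"
```

```text
time: 1.03
tool_pos: [442.5, -177.1, 337.3]
tcp_rot: [3.141, -0.0, 0.345]
contact_force: [1.5, -0.4, 0.8]
grip_width: 72.1
shift m [ 0.0668 -0.0383  0.0373] rotvec [ 0.0003 -0.0001 -0.0003] | at [ 442.5 -177.1  337.3] [ 3.141 -0.     0.345] F [ 1.5 -0.4  0.8] w 72.1 t 1.0333
```

```bash
python3 -m pendant '[[[0.067,-0.038,0.037],[0,0,0],0.072],[[0.067,-0.038,0.037],[0,0,0],0.072],[[0.067,-0.038,0.037],[0,0,0],0.072],[[0.067,-0.038,0.037],[0,0,0],0.072],[[0.067,-0.038,0.067],[0,0,0],0.072],[[0.067,-0.038,0.097],[0,0,0],0.072],[[0.067,-0.038,0.097],[0,0,0],0.072]]'
python3 -c "
from h import *
go(492.4,-118.4,199,.345)
c=snap('scene')
im=c['color'][150:270,220:370]; cv2.imwrite('pics/s1.png',cv2.resize(im,None,fx=5,fy=5)[:,:,::-1])"
```

```text
time: 1.62
tool_pos: [489.7, -121.0, 237.0]
tcp_rot: [-3.137, 0.006, 0.344]
contact_force: [-1.0, -0.2, -0.2]
grip_width: 71.9
shift m [ 0.0036 -0.0014  0.038 ] rotvec [-0.005   0.0061 -0.0015] | at [ 489.7 -121.   237. ] [-3.137  0.006  0.344] F [-1.  -0.2 -0.2] w 71.9 t 1.6167
```

View pics/s1.png

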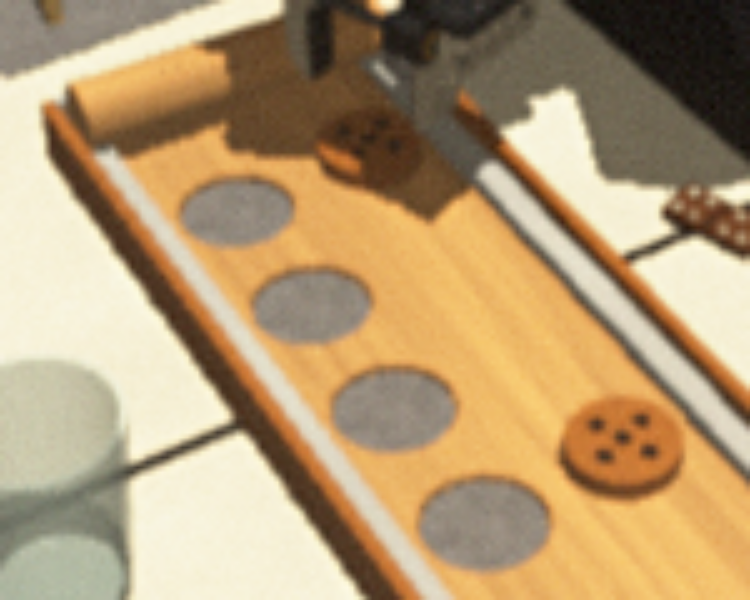

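The crop shows the gripper straddling the right-hand counter (crop 370,145). The other counter at (620,440) hasn't moved. Next I'll descend and close.

```bash
python3 -m pendant '[[[0.001,0,0.02],[0,0,0],0.072],[[0.001,0,0.036],[0,0,0],0.072],[[0.001,0,0.036],[0,0,0],0.072],[[0.001,0,0.036],[0,0,0],0.072]]'
python3 -c "
from h import *
go(492.4,-118.4,199,.345)"
python3 -m pendant '[[[0,0,0],[0,0,0],0.064],[[0,0,0],[0,0,0],0.060],[[0,0,0],[0,0,0],0.057],[[0,0,0],[0,0,0],0.057],[[0,0,0],[0,0,0],0.057]]'
python3 -c "
from h import *
go(*b2w(40,-135),199,.345)"
```

```text
time: 2.0
tool_pos: [492.9, -121.0, 205.9]
tcp_rot: [3.141, -0.0, 0.344]
contact_force: [-0.4, 0.2, -0.1]
grip_width: 71.9
shift m [ 0.0004 -0.0026  0.0069] rotvec [ 0.0007 -0.0005 -0.0012] | at [ 492.9 -121.   205.9] [ 3.141 -0.     0.344] F [-0.4  0.2 -0.1] w 71.9 t 2.0
time: 2.42
tool_pos: [493.1, -120.4, 206.0]
tcp_rot: [3.14, -0.002, 0.345]
contact_force: [-1.7, 0.1, 6.6]
grip_width: 58.5
shift m [0.0799 0.0271 0.0071] rotvec [ 0.0018 -0.0016 -0.0001] | at [ 493.1 -120.4  206. ] [ 3.14e+00 -2.00e-03  3.45e-01] F [-1.7  0.1  6.6] w 58.5 t 2.4167
```

```bash
python3 -m pendant '[[[0,0,0],[0,0,0],0.072],[[0,0,0],[0,0,0],0.072],[[0,0,0.005],[0,0,0],0.072],[[0,0,0.005],[0,0,0],0.072],[[0,0,0.005],[0,0,0],0.072]]'
python3 -c "
from h import *
go(492.4,-118.4,199,.345)
c=snap('scene')
im=c['color'][150:210,260:340]; cv2.imwrite('pics/s2.png',cv2.resize(im,None,fx=8,fy=8,interpolation=cv2.INTER_CUBIC)[:,:,::-1])"
```

```text
time: 2.83
tool_pos: [492.6, -120.1, 199.1]
tcp_rot: [-3.141, 0.001, 0.345]
contact_force: [0.0, 0.3, 0.4]
grip_width: 72.2
shift m [ 0.0004 -0.0017  0.0001] rotvec [-0.0006  0.0008 -0.0002] | at [ 492.6 -120.1  199.1] [-3.141e+00  1.000e-03  3.450e-01] F [0.  0.3 0.4] w 72.2 t 2.8333
```

View pics/s2.png

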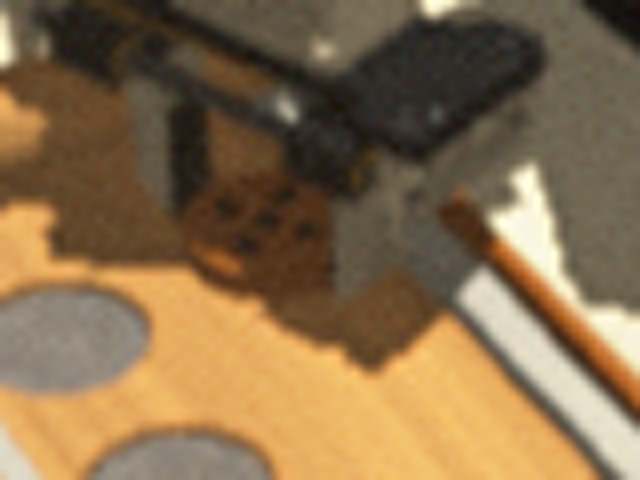

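The counter (crop 265,235) lies flat between the two open fingers. Closing on it.

```bash
python3 -m pendant '[[[0,0,0],[0,0,0],0.064],[[0,0,0],[0,0,0],0.060],[[0,0,0],[0,0,0],0.058],[[0,0,0],[0,0,0],0.058],[[0,0,0],[0,0,0],0.058]]'
python3 -c "
from h import *
go(*b2w(40,-135),200,.345)"
```

```text
time: 3.3
tool_pos: [492.8, -120.2, 199.6]
tcp_rot: [3.142, 0.0, 0.345]
contact_force: [0.7, 1.1, -0.5]
grip_width: 59.1
shift m [ 0.0802  0.0275 -0.0004] rotvec [ 0.0001  0.     -0.0002] | at [ 492.8 -120.2  199.6] [3.142 0.    0.345] F [ 0.7  1.1 -0.5] w 59.1 t 3.3
```

```bash
python3 -m pendant '[[[0.016,0.0055,0],[0,0,0],0.058],[[0.032,0.011,0],[0,0,0],0.058],[[0.048,0.0165,0],[0,0,0],0.058],[[0.064,0.022,0],[0,0,0],0.058],[[0.08,0.0275,0],[0,0,0],0.058],[[0.08,0.0275,0],[0,0,0],0.058],[[0.08,0.0275,0],[0,0,0],0.058]]'
python3 -c "
from h import *
go(*b2w(40,-135),200,.345)"
```

```text
time: 3.88
tool_pos: [577.4, -118.9, 199.2]
tcp_rot: [-3.141, 0.0, 0.345]
contact_force: [-1.0, 0.6, -0.1]
grip_width: 58.9
shift m [ 0.0001  0.0001 -0.0008] rotvec [-0.0001  0.0004  0.0003] | at [ 577.4 -118.9  199.2] [-3.141  0.     0.345] F [-1.   0.6 -0.1] w 58.9 t 3.8833
```

```bash
python3 -m pendant '[[[0,0,0],[0,0,0],0.062],[[0,0,0],[0,0,0],0.064],[[0,0,0],[0,0,0],0.066],[[0,0,0],[0,0,0],0.068]]'
python3 -c "
from h import *
c=snap('scene')
im=c['color'][150:225,235:335]; cv2.imwrite('pics/s3.png',cv2.resize(im,None,fx=7,fy=7,interpolation=cv2.INTER_CUBIC)[:,:,::-1])"
```

```text
time: 4.22
tool_pos: [576.9, -119.1, 199.7]
tcp_rot: [-3.142, 0.0, 0.345]
contact_force: [-0.5, -0.1, -1.0]
grip_width: 67.0
```

View pics/s3.png

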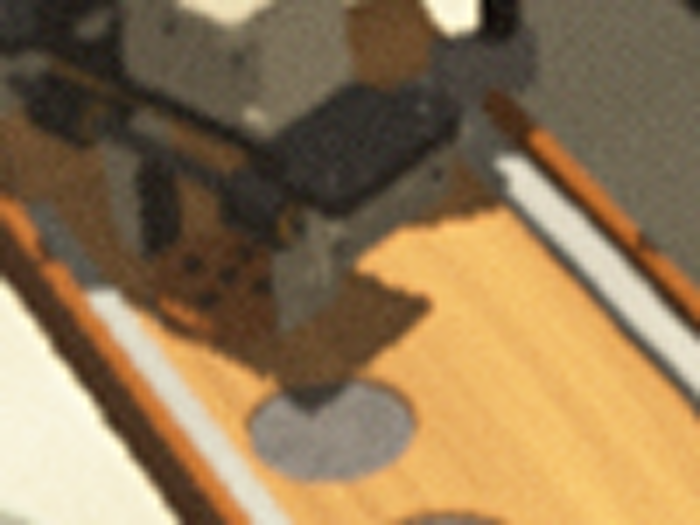

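The counter is over pocket 0 (crop 220,280), but whether it dropped isn't clear here. I'll lift, go to the second counter and look from there.

```bash
python3 -m pendant '[[[0,0,-0.03],[0,0,0],0.072],[[0,0,-0.05],[0,0,0],0.072],[[0,0,-0.05],[0,0,0],0.072]]'
python3 -c "
from h import *
go(507.4,152.5,245,.345)"
```

```text
time: 4.52
tool_pos: [578.4, -119.5, 253.8]
tcp_rot: [3.137, -0.006, 0.345]
contact_force: [0.7, 0.2, 0.7]
grip_width: 71.9
shift m [ 0.025  -0.28    0.0076] rotvec [ 0.0047 -0.0058 -0.0003] | at [ 578.4 -119.5  253.8] [ 3.137 -0.006  0.345] F [0.7 0.2 0.7] w 71.9 t 4.5167
```

```bash
python3 -m pendant '[[[0.025,-0.28,0],[0,0,0],0.072],[[0.025,-0.28,0],[0,0,0],0.072],[[0.025,-0.28,0],[0,0,0],0.072],[[0.025,-0.28,0],[0,0,0],0.072],[[0.025,-0.28,0],[0,0,0],0.072],[[0.025,-0.28,0],[0,0,0],0.072],[[0.025,-0.28,0],[0,0,0],0.072],[[0.025,-0.28,0],[0,0,0],0.072],[[0.025,-0.28,0],[0,0,0],0.072]]'
python3 -c "
from h import *
discs(24)
go(507.4,152.5,199,.345)
c=snap('scene')
im=c['color'][150:275,235:375]; cv2.imwrite('pics/s4.png',cv2.resize(im,None,fx=5,fy=5,interpolation=cv2.INTER_CUBIC)[:,:,::-1])"
```

```text
time: 5.27
tool_pos: [505.5, 154.3, 249.3]
tcp_rot: [3.141, 0.0, 0.348]
contact_force: [0.2, 0.8, -0.8]
grip_width: 71.9
disc px [372.6 169.1] [ 22  21 391] w [ 576.3 -119.1   24. ] b [  38.7 -135.3]
shift m [0.0011 0.0011 0.0503] rotvec [0.0004 0.0003 0.0015] | at [506.  153.2 249.3] [3.141 0.    0.346] F [-0.2  0.3 -0.3] w 72.1 t 5.3167
```

View pics/s4.png

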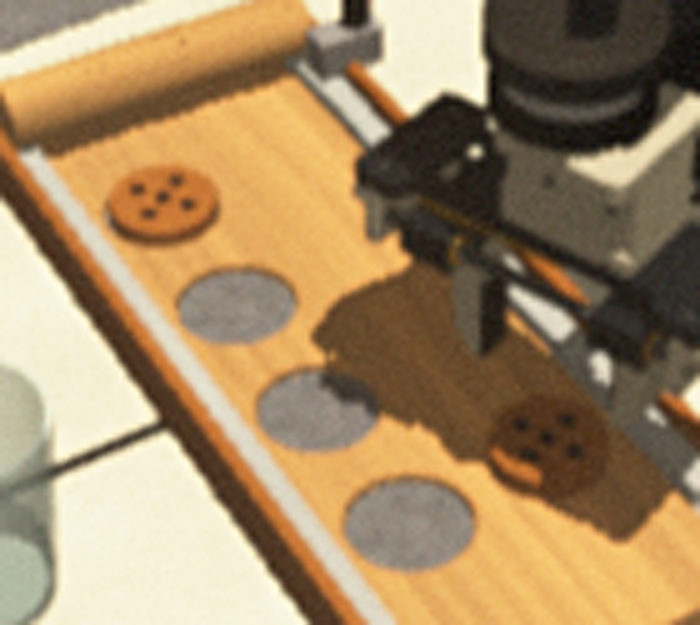

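The first counter (crop 162,203) shows a thin rim, so it looks dropped; I'll check it numerically later. The second counter (545,440) is under the gripper.

```bash
python3 -m pendant '[[[0.001,0.0,0.025],[0,0,0],0.072],[[0.001,0.0,0.05],[0,0,0],0.072],[[0.001,0.0,0.05],[0,0,0],0.072],[[0.001,0.0,0.05],[0,0,0],0.072],[[0.001,0.0,0.05],[0,0,0],0.072]]'
python3 -c "
from h import *
go(507.4,152.5,199.5,.345)"
```

```text
time: 5.78
tool_pos: [507.5, 152.1, 199.6]
tcp_rot: [3.141, 0.001, 0.343]
contact_force: [0.3, 0.3, 0.3]
grip_width: 72.3
shift m [ 0.     -0.0004  0.0001] rotvec [ 0.0001  0.0007 -0.0021] | at [507.5 152.1 199.6] [3.141e+00 1.000e-03 3.430e-01] F [0.3 0.3 0.3] w 72.3 t 5.7833
```

```bash
python3 -m pendant '[[[0,0,0],[0,0,0],0.064],[[0,0,0],[0,0,0],0.060],[[0,0,0],[0,0,0],0.058],[[0,0,0],[0,0,0],0.058],[[0,0,0],[0,0,0],0.058]]'
python3 -c "
from h import *
go(*b2w(40,135),200,.345)"
```

```text
time: 6.2
tool_pos: [507.3, 153.1, 200.0]
tcp_rot: [3.141, -0.001, 0.345]
contact_force: [0.8, -2.3, 2.9]
grip_width: 59.2
shift m [0.0734 0.0287 0.    ] rotvec [ 0.0006 -0.0006 -0.    ] | at [507.3 153.1 200. ] [ 3.141e+00 -1.000e-03  3.450e-01] F [ 0.8 -2.3  2.9] w 59.2 t 6.2
```

```bash
python3 -m pendant '[[[0.015,0.0057,0],[0,0,0],0.058],[[0.03,0.0114,0],[0,0,0],0.058],[[0.045,0.017,0],[0,0,0],0.058],[[0.06,0.023,0],[0,0,0],0.058],[[0.0734,0.0285,0],[0,0,0],0.058],[[0.0734,0.0285,0],[0,0,0],0.058],[[0.0734,0.0285,0],[0,0,0],0.058]]'
python3 -c "
from h import *
go(*b2w(40,135),200,.345)"
python3 -m pendant '[[[0,0,0],[0,0,0],0.062],[[0,0,0],[0,0,0],0.064],[[0,0,0],[0,0,0],0.066],[[0,0,0],[0,0,0],0.070],[[0,0,-0.03],[0,0,0],0.07],[[0,0,-0.06],[0,0,0],0.07],[[-0.1,0,-0.1],[0,0,0],0.07],[[-0.1,0,-0.1],[0,0,0],0.07],[[-0.1,0,-0.1],[0,0,0],0.07],[[-0.1,0,-0.1],[0,0,0],0.07]]'
python3 -c "
from h import *
go(507.4,152.5,199,.345)
discs(24)
c=snap('scene')
im=c['color'][150:275,235:375]; cv2.imwrite('pics/s5.png',cv2.resize(im,None,fx=5,fy=5,interpolation=cv2.INTER_CUBIC)[:,:,::-1])
# where dark rim bottoms should be: print projections
for y in (-135,135):
    for z in (26,32):
        a=np.linspace(0,2*np.pi,60,endpoint=False); P=[[*b2w(40+30*np.cos(t),y+30*np.sin(t)),z] for t in a]; q=proj(c,P); print(y,z,'top outline rows',q[:,1].min().round(1),q[:,1].max().round(1),'cols',q[:,0].min().round(1),q[:,0].max().round(1))
"
```

```text
time: 6.78
tool_pos: [585.7, 151.3, 199.1]
tcp_rot: [-3.141, 0.001, 0.345]
contact_force: [-0.7, -0.6, -1.3]
grip_width: 59.1
shift m [ 0.0002  0.0005 -0.0009] rotvec [-0.0001  0.0006 -0.0003] | at [585.7 151.3 199.1] [-3.141e+00  1.000e-03  3.450e-01] F [-0.7 -0.6 -1.3] w 59.1 t 6.7833
time: 7.62
tool_pos: [488.2, 116.8, 301.5]
tcp_rot: [3.141, 0.001, 0.345]
contact_force: [0.3, 0.7, 0.1]
grip_width: 69.9
shift m [ 0.0302 -0.0272  0.1024] rotvec [ 0.0002  0.0006 -0.0002] | at [488.2 116.8 301.5] [3.141e+00 1.000e-03 3.450e-01] F [0.3 0.7 0.1] w 69.9 t 7.6167
disc px [372.5 169. ] [ 22  22 406] w [ 576.6 -118.8   24. ] b [  39.1 -134.9]
-135 26 top outline rows 182.0 195.9 cols 256.2 278.1
-135 32 top outline rows 180.4 194.2 cols 256.0 278.0
135 26 top outline rows 241.9 260.5 cols 304.4 329.6
135 32 top outline rows 240.2 258.7 cols 304.3 329.7
```

View pics/s5.png

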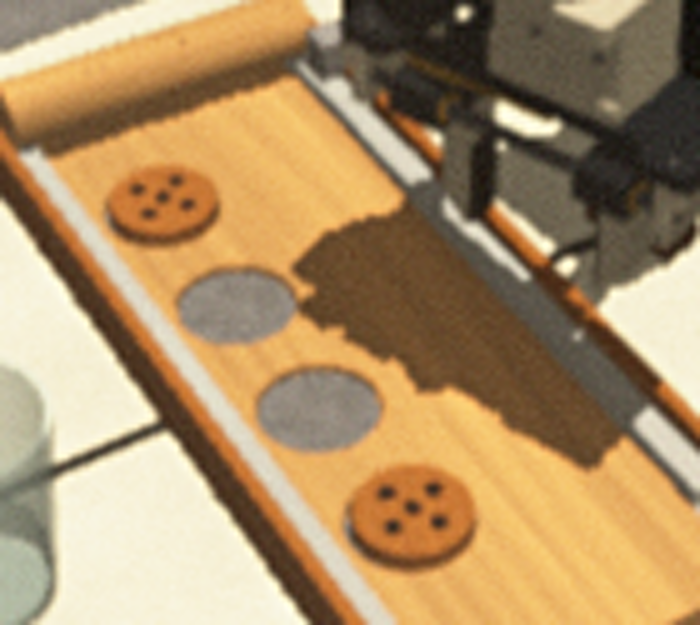

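Both counters sit in their pockets: the top outlines match z=26 (rows 183-197 and 242.6-261.4), and a crescent of grey lining shows at crop (350,540). Next I'll locate the catch post from both cameras.

```bash
python3 - <<'E'
from h import *
ct=snap('top'); cs=snap('scene')
out=[]
for c,(r0,r1,c0,c1) in ((ct,(205,240,380,415)),(cs,(125,170,290,325))):
    im=c['color'][r0:r1,c0:c1]; g=im.max(2)
    k=(g<60)
    for cen,s in blobs(k,8,400): print('dark',cen+[c0,r0],s[:2]+[c0,r0],s[2:])
    out.append(cv2.resize(im,(400,int(400*(r1-r0)/(c1-c0)))  ,interpolation=cv2.INTER_CUBIC)[:400])
for z in (56,98,118): print(z,proj(ct,[420.7,-166.4,z]),proj(cs,[420.7,-166.4,z]))
cv2.imwrite('pics/post.png',np.hstack([o[:400] for o in out])[:,:,::-1])
E
```

```text
dark [396.         225.06451613] [392 223] [ 9  5 31]
dark [316.62295082 166.91803279] [309 164] [16  6 61]
56 [[393.98631585 225.8565289 ]] [[306.71086709 153.94917188]]
98 [[396.46302394 225.29478564]] [[306.5217431  141.88086339]]
118 [[397.70284234 225.01358188]] [[306.42895592 135.95996356]]
```

View pics/post.png

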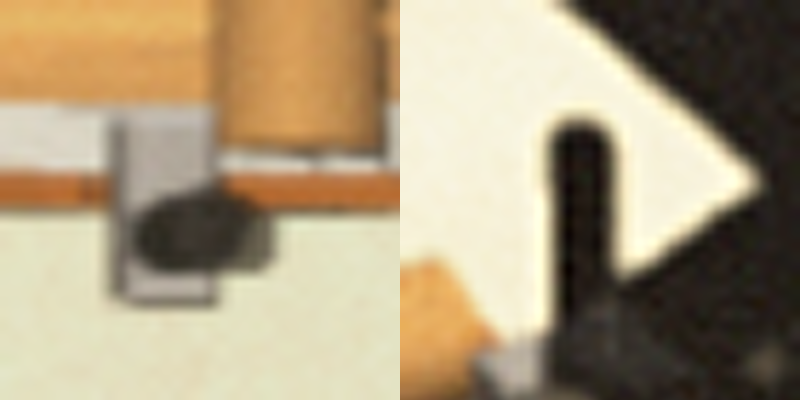

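Both views agree on the post at about (421,-167): scene column 305.7 against a predicted 306.4. Going there now.

```bash
python3 -c "
from h import *
go(421,-167,312,.345)"
```

```text
shift m [-0.1634  0.2438 -0.0125] rotvec [ 0.0003 -0.001  -0.0002] | at [492.4 117.6 299.6] [ 3.141e+00 -1.000e-03  3.450e-01] F [ 0.1  0.7 -0.6] w 69.9 t 7.8167
```

```bash
python3 -m pendant '[[[-0.02,0.03,-0.02],[0,0,0],0.06],[[-0.163,0.244,-0.02],[0,0,0],0.06],[[-0.163,0.244,-0.02],[0,0,0],0.06],[[-0.163,0.244,-0.012],[0,0,0],0.06],[[-0.163,0.244,-0.012],[0,0,0],0.06],[[-0.163,0.244,-0.012],[0,0,0],0.06],[[-0.163,0.244,-0.012],[0,0,0],0.06],[[-0.163,0.244,-0.012],[0,0,0],0.06],[[-0.163,0.244,-0.012],[0,0,0],0.06],[[-0.163,0.244,-0.012],[0,0,0],0.06]]'
python3 -c "
from h import *
go(421,-167,258,.345)
c=snap('scene')
im=c['color'][80:190,250:360]; cv2.imwrite('pics/p2.png',cv2.resize(im,None,fx=5,fy=5,interpolation=cv2.INTER_CUBIC)[:,:,::-1])"
```

```text
time: 8.65
tool_pos: [421.3, -167.3, 311.0]
tcp_rot: [-3.14, 0.0, 0.343]
contact_force: [-0.1, -0.4, 0.8]
grip_width: 60.2
shift m [-0.0001 -0.0003  0.053 ] rotvec [-0.0012  0.0004 -0.0017] | at [ 421.3 -167.3  311. ] [-3.14   0.     0.343] F [-0.1 -0.4  0.8] w 60.2 t 8.65
```

View pics/p2.png

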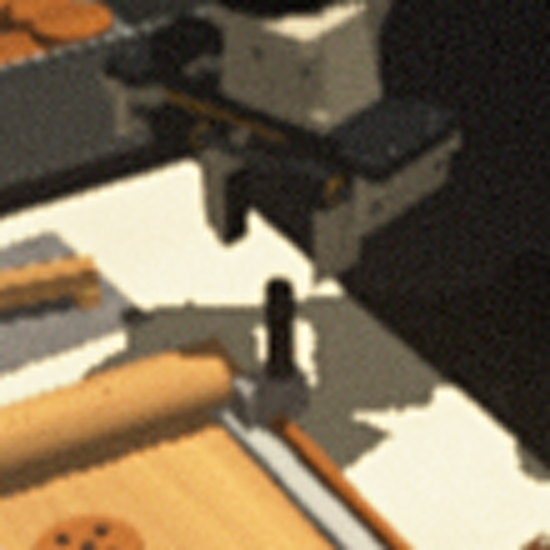

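The post (crop 280,320) stands centred between the fingers. I'll descend, grip and pull.

```bash
python3 -m pendant '[[[0,0,0.03],[0,0,0],0.06],[[0,0,0.053],[0,0,0],0.06],[[0,0,0.053],[0,0,0],0.06],[[0,0,0.053],[0,0,0],0.03],[[0,0,0.053],[0,0,0],0.022],[[0,0,0.053],[0,0,0],0.014],[[0,0,0.053],[0,0,0],0.014],[[0,0,0.053],[0,0,0],0.014],[[0,0,0.053],[0,0,0],0.014]]'
python3 -m pendant '[[[-0.007,-0.0027,0],[0,0,0],0.014],[[-0.014,-0.0055,0],[0,0,0],0.014],[[-0.021,-0.008,0],[0,0,0],0.014],[[-0.028,-0.011,0],[0,0,0],0.014],[[-0.0335,-0.0132,0],[0,0,0],0.014],[[-0.0335,-0.0132,0],[0,0,0],0.014],[[-0.0335,-0.0132,0],[0,0,0],0.014]]'
python3 -c "
from h import *
go(421,-167,258,.345)"
```

```text
time: 9.45
tool_pos: [420.9, -167.3, 259.2]
tcp_rot: [3.141, -0.001, 0.345]
contact_force: [-0.1, 0.4, -0.5]
grip_width: 24.3
time: 10.03
tool_pos: [384.8, -167.1, 259.2]
tcp_rot: [3.138, -0.002, 0.344]
contact_force: [0.2, -6.0, 0.5]
grip_width: 17.1
shift m [0.0341 0.0121 0.0013] rotvec [ 0.0036 -0.0017 -0.0009] | at [ 384.8 -167.1  259.2] [ 3.138e+00 -2.000e-03  3.440e-01] F [ 0.2 -6.   0.5] w 17.1 t 10.0333
```

```bash
python3 -m pendant '[[[-0.003,-0.0012,0],[0,0,0],0.014],[[-0.006,-0.0024,0],[0,0,0],0.014],[[-0.006,-0.0024,0],[0,0,0],0.014],[[-0.006,-0.0024,0],[0,0,0],0.014]]'
python3 -c "
from h import *
c=snap('scene')
im=c['color'][120:200,260:360]; cv2.imwrite('pics/p3.png',cv2.resize(im,None,fx=6,fy=6,interpolation=cv2.INTER_CUBIC)[:,:,::-1])
for v in (0,28,34): print(v,proj(c,[*(np.array([421,-167.])-v*U),60]))"
```

```text
time: 10.37
tool_pos: [379.3, -168.1, 259.5]
tcp_rot: [3.133, -0.003, 0.345]
contact_force: [3.7, -14.7, -4.2]
grip_width: 16.5
0 [[306.49778588 152.75157065]]
28 [[314.80031347 149.98104855]]
34 [[316.56181927 149.39324072]]
```

View pics/p3.png

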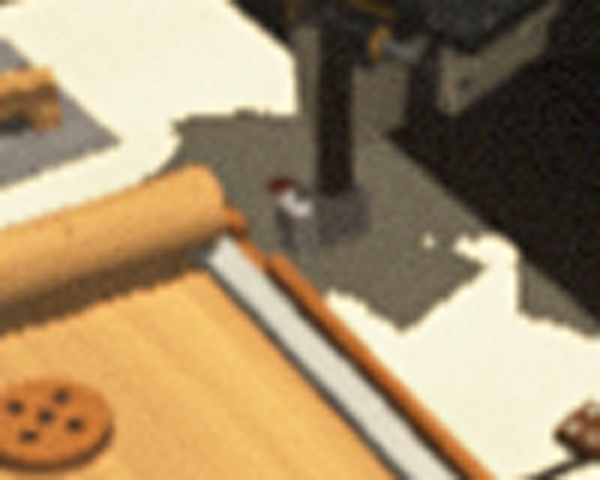

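The catch post now stands at scene column 316.2, up from 305.7, which is about 34 mm out. I'll release it, rise and re-measure the paddle.

```bash
python3 -m pendant '[[[0.002,0,0],[0,0,0],0.05],[[0.002,0,0],[0,0,0],0.05],[[0.002,0,0],[0,0,0],0.05],[[0.002,0,0],[0,0,0],0.05],[[0.002,0,-0.03],[0,0,0],0.05],[[0.002,0,-0.07],[0,0,0],0.05],[[0.002,0,-0.07],[0,0,0],0.05],[[0.002,0,-0.07],[0,0,0],0.05]]'
cat > pad.py <<'E'
from h import *
c=snap('top'); im=c['color']; hsv=cv2.cvtColor(im,cv2.COLOR_RGB2HSV)
m=np.zeros(im.shape[:2],bool); m[140:235,440:505]=1
p=(m&(hsv[...,1]>100)&(im[...,0]>120)).astype(np.uint8)
ys,xs=np.nonzero(p)
def fr(z):
    return ray(c,np.c_[xs,ys],z)[:,:2]
w=fr(35); h=ys>178; vx,vy,x0,y0=cv2.fitLine(w[h].astype(np.float32),cv2.DIST_HUBER,0,.01,.01).ravel()
d=np.array([vx,vy])*np.sign(vx); q=np.array([x0,y0]); rear=((w-q)@d).min()-1.3
wb=fr(48); t=(wb-q)@d; front=np.percentile(t,99.5)+1; n=(wb-q)@np.array([-d[1],d[0]]); b=t>front-9
print('yaw',np.arctan2(d[1],d[0]),'rear',rear,'front',front,'len',front-rear,'blade n',n[b].min(),n[b].max())
g=q+d*(front-50); print('grip pt from front',g.round(1),'from rear(+90)',(q+d*(rear+90)).round(1))
E
python3 pad.py; python3 -c "
from h import *
go(421,-167,258,.345)"
```

```text
time: 11.08
tool_pos: [380.4, -165.1, 330.1]
tcp_rot: [3.138, -0.003, 0.345]
contact_force: [-0.1, -0.0, -0.9]
grip_width: 50.2
yaw -0.20409836 rear -52.30074295208295 front 89.00874070240123 len 141.30948365448418 blade n -39.43767785770253 39.4530506578206
grip pt from front [ 530.2 -381.7] from rear(+90) [ 528.9 -381.4]
shift m [0.0379 0.0158 0.0708] rotvec [ 0.0007 -0.0006  0.    ] | at [ 380.  -164.9  328.8] [ 3.141e+00 -1.000e-03  3.450e-01] F [-0.5 -0.3 -0.6] w 49.8 t 11.1333
```

```bash
python3 -c "
from h import *
go(529.5,-381.6,260,-.204)"
```

```text
shift m [0.0674 0.2545 0.069 ] rotvec [ 5.00e-04 -8.00e-04  5.49e-01] | at [ 380.  -164.9  328.8] [ 3.141e+00 -1.000e-03  3.450e-01] F [-0.5 -0.3 -0.6] w 49.8 t 11.1333
```

```bash
python3 -m pendant '[[[0.012,0.04,0],[0,0,0.1],0.06],[[0.022,0.08,0],[0,0,0.2],0.06],[[0.032,0.12,0],[0,0,0.3],0.06],[[0.045,0.16,0.02],[0,0,0.4],0.06],[[0.055,0.2,0.04],[0,0,0.5],0.06],[[0.067,0.24,0.069],[0,0,0.549],0.06],[[0.0674,0.2545,0.069],[0,0,0.549],0.06],[[0.0674,0.2545,0.069],[0,0,0.549],0.06],[[0.0674,0.2545,0.069],[0,0,0.549],0.06]]'
python3 -c "
from h import *
go(529.5,-381.6,188,-.204)
c=snap('scene','x1')
im=c['color'][70:190,180:320]; cv2.imwrite('pics/p4.png',cv2.resize(im,None,fx=5,fy=5,interpolation=cv2.INTER_CUBIC)[:,:,::-1])"
```

```text
time: 11.88
tool_pos: [529.2, -382.3, 255.8]
tcp_rot: [-3.138, 0.005, -0.205]
contact_force: [-0.7, 0.3, -0.5]
grip_width: 59.9
shift m [ 0.0005 -0.0005  0.0678] rotvec [-0.0032  0.0051 -0.0011] | at [ 529.2 -382.3  255.8] [-3.138  0.005 -0.205] F [-0.7  0.3 -0.5] w 59.9 t 11.8833
```

View pics/p4.png

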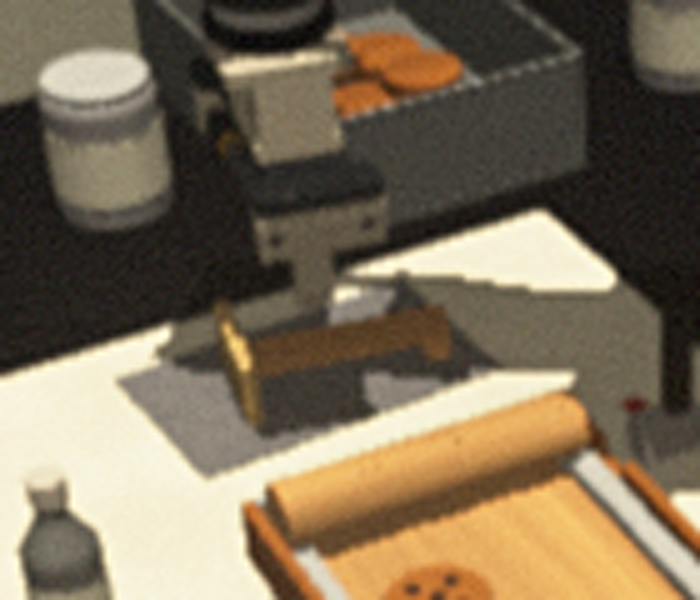

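The gripper is above the handle (crop 330,340), with the blade at (240,365) clear of the fingers. I'll lower and grip.

```bash
python3 -m pendant '[[[0,0,0.025],[0,0,0],0.06],[[0,0,0.05],[0,0,0],0.06],[[0,0,0.07],[0,0,0],0.06],[[0,0,0.07],[0,0,0],0.06],[[0,0,0.07],[0,0,0],0.06]]'
python3 -c "
from h import *
go(529.5,-381.6,188,-.204)"
python3 -m pendant '[[[0,0,0],[0,0,0],0.04],[[0,0,0],[0,0,0],0.03],[[0,0,0],[0,0,0],0.02],[[0,0,0],[0,0,0],0.014],[[0,0,0],[0,0,0],0.014],[[0,0,0],[0,0,0],0.014],[[0,0,0],[0,0,0],0.014],[[0,0,0],[0,0,0],0.014],[[0,0,0],[0,0,0],0.014],[[0,0,0],[0,0,0],0.014]]'
```

```text
time: 12.35
tool_pos: [529.3, -380.8, 189.7]
tcp_rot: [-3.14, 0.002, -0.203]
contact_force: [1.3, 0.3, 0.6]
grip_width: 60.1
shift m [0.0003 0.0008 0.0017] rotvec [-0.0011  0.0017  0.0006] | at [ 529.3 -380.8  189.7] [-3.14e+00  2.00e-03 -2.03e-01] F [1.3 0.3 0.6] w 60.1 t 12.35
time: 13.18
tool_pos: [529.7, -382.0, 189.7]
tcp_rot: [3.141, -0.0, -0.204]
contact_force: [-0.7, 0.4, 2.7]
grip_width: 17.9
```

```bash
python3 -m pendant '[[[0,0,-0.015],[0,0,0],0.012],[[0,0,-0.035],[0,0,0],0.012],[[0,0,-0.06],[0,0,0],0.012],[[0,0,-0.085],[0,0,0],0.012],[[0,0,-0.105],[0,0,0],0.012],[[0,0,-0.105],[0,0,0],0.012],[[0,0,-0.105],[0,0,0],0.012],[[0,0,-0.105],[0,0,0],0.012]]'
python3 -c "
from h import *
print(b2w(0,-315))
go(*b2w(0,-315),294,1.5393)"
```

```text
time: 13.85
tool_pos: [529.4, -381.7, 293.0]
tcp_rot: [-3.14, 0.002, -0.204]
contact_force: [-0.2, 0.6, -2.2]
grip_width: 17.9
[ 531.89898421 -297.58394191]
shift m [-0.0146 -0.0829 -0.0009] rotvec [-2.8000e-03  5.0000e-04 -1.7435e+00] | at [ 529.4 -381.7  293. ] [-3.14e+00  2.00e-03 -2.04e-01] F [-0.2  0.6 -2.2] w 17.9 t 13.85
```

```bash
python3 -m pendant '[[[-0.001,-0.008,0],[0,0,-0.1],0.012],[[-0.003,-0.016,0],[0,0,-0.2],0.012],[[-0.004,-0.025,0],[0,0,-0.3],0.012],[[-0.006,-0.033,0],[0,0,-0.4],0.012],[[-0.007,-0.041,0],[0,0,-0.5],0.012],[[-0.009,-0.05,0],[0,0,-0.6],0.012],[[-0.010,-0.058,0],[0,0,-0.7],0.012],[[-0.012,-0.067,0],[0,0,-0.8],0.012],[[-0.013,-0.075,0],[0,0,-0.9],0.012],[[-0.0146,-0.083,0],[0,0,-1.0],0.012]]'
python3 -m pendant '[[[0,0,0],[0,0,-0.1],0.012],[[0,0,0],[0,0,-0.2],0.012],[[0,0,0],[0,0,-0.3],0.012],[[0,0,0],[0,0,-0.4],0.012],[[0,0,0],[0,0,-0.5],0.012],[[0,0,0],[0,0,-0.6],0.012],[[0,0,0],[0,0,-0.7],0.012],[[0,0,0],[0,0,-0.743],0.012],[[0,0,0],[0,0,-0.743],0.012],[[0,0,0],[0,0,-0.743],0.012]]'
python3 -c "
from h import *
go(*b2w(0,-315),224,1.5393)"
```

```text
time: 14.68
tool_pos: [531.9, -297.1, 292.3]
tcp_rot: [-3.138, 0.001, 0.801]
contact_force: [-0.4, -0.3, -1.4]
grip_width: 17.7
time: 15.52
tool_pos: [532.0, -297.6, 292.9]
tcp_rot: [-3.139, -0.002, 1.537]
contact_force: [-0.9, 0.7, -1.0]
grip_width: 17.9
shift m [-0.0001  0.0001  0.0689] rotvec [-0.0024 -0.0016 -0.0022] | at [ 532.  -297.6  292.9] [-3.139e+00 -2.000e-03  1.537e+00] F [-0.9  0.7 -1. ] w 17.9 t 15.5167
```

```bash
python3 -m pendant '[[[0,0,0.02],[0,0,0],0.012],[[0,0,0.04],[0,0,0],0.012],[[0,0,0.06],[0,0,0],0.012],[[0,0,0.069],[0,0,0],0.012],[[0,0,0.069],[0,0,0],0.012],[[0,0,0.069],[0,0,0],0.012]]'
python3 -c "
from h import *
go(*b2w(0,-315),224,1.5393)
c=snap('scene','x2')
im=c['color'][70:210,180:340]; cv2.imwrite('pics/p5.png',cv2.resize(im,None,fx=4,fy=4,interpolation=cv2.INTER_CUBIC)[:,:,::-1])"
```

```text
time: 16.02
tool_pos: [532.3, -297.8, 225.3]
tcp_rot: [-3.141, -0.001, 1.538]
contact_force: [0.3, -0.5, -0.9]
grip_width: 17.9
shift m [ 0.0002 -0.0004  0.0013] rotvec [-0.0009 -0.0005 -0.0012] | at [ 532.3 -297.8  225.3] [-3.141e+00 -1.000e-03  1.538e+00] F [ 0.3 -0.5 -0.9] w 17.9 t 16.0167
```

View pics/p5.png

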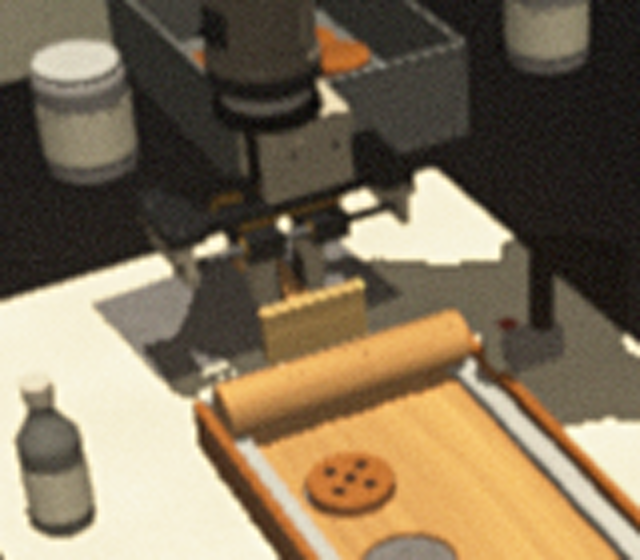

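The blade (crop 315,320) stands square behind the roller, and the catch at (540,300) is clear. Starting the push at 72 mm/s.

```bash
python3 -m pendant '[[[0.008,0,0],[0,0,0],0.012],[[0.014,0,0],[0,0,0],0.012],[[0.018,0,0],[0,0,0],0.012],[[0.021,0,0],[0,0,0],0.012],[[0.024,0,0],[0,0,0],0.012],[[0.027,0,0],[0,0,0],0.012],[[0.03,0,0],[0,0,0],0.012],[[0.033,0,0],[0,0,0],0.012],[[0.036,0,0],[0,0,0],0.012],[[0.039,0,0],[0,0,0],0.012]]'
cat > rol.py <<'E'
from h import *
c=snap('top'); im=c['color']
# roller: bright orange strip, beyond rail lines at far edge: sample band at board x=78..90 (outside plate) projected at z=60
xs=np.arange(-230,230,1.0); 
for bx in (70,86,92):
    P=np.array([[*b2w(bx,y),55] for y in xs]); q=proj(c,P).astype(np.float32)
    s=cv2.remap(im,q[:,0].reshape(1,-1),q[:,1].reshape(1,-1),cv2.INTER_LINEAR)[0].astype(int)
    k=(s[:,0]-s[:,2])>70; print(bx,'n',k.sum(),'orange y', xs[k][[0,-1]] if k.any() else None, np.median(xs[k]) if k.any() else None)
go(*b2w(0,135),224,1.5393)
print('tool board',w2b(get_obs()['tool_pos']).round(1))
E
python3 rol.py
```

```text
time: 16.9
tool_pos: [533.4, -258.2, 225.3]
tcp_rot: [-3.141, -0.001, 1.539]
contact_force: [0.5, 0.4, -0.9]
grip_width: 17.9
70 n 460 orange y [-230.  229.] -0.5
86 n 35 orange y [-222. -188.] -205.0
92 n 35 orange y [-222. -188.] -205.0
shift m [ 4.101e-01 -3.000e-04  1.700e-03] rotvec [-0.001  -0.0011 -0.0002] | at [ 533.4 -257.7  225.2] [-3.141e+00 -1.000e-03  1.539e+00] F [ 0.   1.4 -1.1] w 17.7 t 16.95
tool board [   0.3 -275.1]
```

The roller has left its cradle and is at board y=-205, exactly where blade contact predicts. Continuing.

```bash
python3 -m pendant '[[[0.006,0,0],[0,0,0],0.012],[[0.012,0,0],[0,0,0],0.012],[[0.018,0,0],[0,0,0],0.012],[[0.024,0,0],[0,0,0],0.012],[[0.03,0,0],[0,0,0],0.012],[[0.036,0,0],[0,0,0],0.012],[[0.042,0,0],[0,0,0],0.012],[[0.048,0,0],[0,0,0],0.012],[[0.054,0,0],[0,0,0],0.012],[[0.06,0,0],[0,0,0],0.012]]'
python3 rol.py
python3 -m pendant '[[[0.006,0,0],[0,0,0],0.012],[[0.012,0,0],[0,0,0],0.012],[[0.018,0,0],[0,0,0],0.012],[[0.024,0,0],[0,0,0],0.012],[[0.03,0,0],[0,0,0],0.012],[[0.036,0,0],[0,0,0],0.012],[[0.042,0,0],[0,0,0],0.012],[[0.048,0,0],[0,0,0],0.012],[[0.054,0,0],[0,0,0],0.012],[[0.06,0,0],[0,0,0],0.012]]'
python3 rol.py
```

```text
time: 17.78
tool_pos: [535.5, -198.2, 225.6]
tcp_rot: [3.142, 0.0, 1.539]
contact_force: [-0.3, -0.5, -1.2]
grip_width: 18.0
70 n 420 orange y [-192.  229.] 19.5
86 n 35 orange y [-162. -128.] -145.0
92 n 35 orange y [-162. -128.] -145.0
shift m [ 3.496e-01 -3.000e-04  1.700e-03] rotvec [-0.0004 -0.0006  0.0001] | at [ 535.4 -197.2  225.5] [-3.141e+00 -1.000e-03  1.539e+00] F [-0.3  0.9 -1.4] w 18.0 t 17.8333
tool board [   0.4 -214.6]
time: 18.67
tool_pos: [537.4, -138.2, 225.6]
tcp_rot: [3.142, 0.0, 1.539]
contact_force: [-0.0, 0.3, -1.2]
grip_width: 17.9
70 n 340 orange y [-115.  229.] 59.5
86 n 34 orange y [-101.  -68.] -84.5
92 n 35 orange y [-102.  -68.] -85.0
shift m [ 0.2896 -0.0004  0.0017] rotvec [-0.0003 -0.0005 -0.    ] | at [ 537.3 -137.3  225.5] [-3.141e+00 -1.000e-03  1.539e+00] F [-0.7  0.7 -1.7] w 17.5 t 18.7167
tool board [   0.4 -154.6]
```

```bash
python3 -m pendant '[[[0.006,0,0],[0,0,0],0.012],[[0.012,0,0],[0,0,0],0.012],[[0.018,0,0],[0,0,0],0.012],[[0.024,0,0],[0,0,0],0.012],[[0.03,0,0],[0,0,0],0.012],[[0.036,0,0],[0,0,0],0.012],[[0.042,0,0],[0,0,0],0.012],[[0.048,0,0],[0,0,0],0.012],[[0.054,0,0],[0,0,0],0.012],[[0.06,0,0],[0,0,0],0.012]]' | grep -E 'width|force'
python3 rol.py
python3 -m pendant '[[[0.006,0,0],[0,0,0],0.012],[[0.012,0,0],[0,0,0],0.012],[[0.018,0,0],[0,0,0],0.012],[[0.024,0,0],[0,0,0],0.012],[[0.03,0,0],[0,0,0],0.012],[[0.036,0,0],[0,0,0],0.012],[[0.042,0,0],[0,0,0],0.012],[[0.048,0,0],[0,0,0],0.012],[[0.054,0,0],[0,0,0],0.012],[[0.06,0,0],[0,0,0],0.012]]' | grep -E 'width|force'
python3 rol.py
```

```text
contact_force: [0.3, -0.0, -0.8]
grip_width: 17.7
70 n 275 orange y [-230.  229.] 92.0
86 n 32 orange y [-39.  -8.] -23.5
92 n 34 orange y [-41.  -8.] -24.5
shift m [ 0.2297 -0.0004  0.0016] rotvec [-0.0003 -0.0004  0.    ] | at [539.2 -77.4 225.5] [-3.141 -0.     1.539] F [-0.4  0.4 -0.7] w 18.0 t 19.6
tool board [  0.4 -94.7]
contact_force: [0.5, -0.5, -1.1]
grip_width: 18.1
70 n 273 orange y [-230.  229.] 93.0
86 n 11 orange y [41. 51.] 46.0
92 n 13 orange y [39. 51.] 45.0
shift m [ 0.1697 -0.0004  0.0016] rotvec [-0.0001 -0.0004 -0.    ] | at [541.1 -17.4 225.5] [-3.141 -0.     1.539] F [ 0.6  1.2 -0.9] w 17.9 t 20.4833
tool board [  0.4 -34.7]
```

```bash
python3 -m pendant '[[[0.006,0,0],[0,0,0],0.012],[[0.012,0,0],[0,0,0],0.012],[[0.018,0,0],[0,0,0],0.012],[[0.024,0,0],[0,0,0],0.012],[[0.03,0,0],[0,0,0],0.012],[[0.036,0,0],[0,0,0],0.012],[[0.042,0,0],[0,0,0],0.012],[[0.048,0,0],[0,0,0],0.012],[[0.054,0,0],[0,0,0],0.012],[[0.06,0,0],[0,0,0],0.012]]' | grep -E 'width|force'
python3 rol.py
python3 -m pendant '[[[0.006,0,0],[0,0,0],0.012],[[0.012,0,0],[0,0,0],0.012],[[0.018,0,0],[0,0,0],0.012],[[0.024,0,0],[0,0,0],0.012],[[0.03,0,0],[0,0,0],0.012],[[0.036,0,0],[0,0,0],0.012],[[0.042,0,0],[0,0,0],0.012],[[0.048,0,0],[0,0,0],0.012],[[0.054,0,0],[0,0,0],0.012],[[0.06,0,0],[0,0,0],0.012]]' | grep -E 'width|force'
python3 rol.py
python3 -m pendant '[[[0.005,0,0],[0,0,0],0.012],[[0.01,0,0],[0,0,0],0.012],[[0.015,0,0],[0,0,0],0.012],[[0.02,0,0],[0,0,0],0.012],[[0.025,0,0],[0,0,0],0.012],[[0.028,0,0],[0,0,0],0.012],[[0.031,0,0],[0,0,0],0.012],[[0.034,0,0],[0,0,0],0.012],[[0.037,0,0],[0,0,0],0.012],[[0.04,0,0],[0,0,0],0.012]]' | grep -E 'width|force'
python3 rol.py
```

```text
contact_force: [-0.1, -0.1, -1.1]
grip_width: 18.0
70 n 273 orange y [-230.  229.] -94.0
86 n 0 orange y None None
92 n 0 orange y None None
shift m [ 0.1097 -0.0004  0.0016] rotvec [-0.0001 -0.0004  0.    ] | at [543.1  42.6 225.5] [-3.142 -0.     1.539] F [ 0.3  0.7 -1.2] w 17.8 t 21.3667
tool board [ 0.4 25.3]
contact_force: [-0.9, -0.2, -0.8]
grip_width: 17.7
70 n 270 orange y [-230.  229.] -95.5
86 n 0 orange y None None
92 n 0 orange y None None
shift m [ 0.0497 -0.0005  0.0016] rotvec [ 0.0001 -0.0004 -0.0001] | at [545.  102.5 225.5] [ 3.141 -0.     1.539] F [-0.4  1.5  0. ] w 17.7 t 22.25
tool board [ 0.5 85.3]
contact_force: [-0.7, 0.3, -1.1]
grip_width: 17.7
70 n 287 orange y [-230.   56.] -87.0
86 n 0 orange y None None
92 n 0 orange y None None
shift m [ 0.0105 -0.0006  0.0016] rotvec [ 0.0002 -0.0002 -0.0004] | at [546.3 141.7 225.6] [ 3.141 -0.     1.539] F [ 0.3  1.  -1.7] w 17.6 t 23.1333
tool board [  0.6 124.5]
```

```bash
python3 -m pendant '[[[0.003,0,0],[0,0,0],0.012],[[0.006,0,0],[0,0,0],0.012],[[0.008,0,0],[0,0,0],0.012],[[0.01,0,0],[0,0,0],0.012],[[0.011,0,0],[0,0,0],0.012],[[0.011,0,0],[0,0,0],0.012],[[0.011,0,0],[0,0,0],0.012],[[0.011,0,0],[0,0,0],0.012],[[0.005,0,0],[0,0,0],0.012],[[-0.005,0,0],[0,0,0],0.012]]' | grep -E 'width|force'
python3 -m pendant '[[[-0.03,0,0],[0,0,0],0.012],[[-0.06,0,0],[0,0,0],0.012],[[-0.09,0,0],[0,0,0],0.012],[[-0.12,0,0],[0,0,0],0.012],[[-0.15,0,0],[0,0,0],0.012],[[-0.15,0,0],[0,0,0],0.012],[[-0.15,0,0],[0,0,0],0.012]]' | grep -E 'width|force'
python3 rol.py
python3 -c "
from h import *
c=snap('scene')
im=c['color'][140:310,230:430]; cv2.imwrite('pics/p6.png',cv2.resize(im,None,fx=3.5,fy=3.5,interpolation=cv2.INTER_CUBIC)[:,:,::-1])"
```

```text
contact_force: [0.1, -0.6, -0.7]
grip_width: 17.4
contact_force: [1.1, 1.2, -1.4]
grip_width: 17.8
70 n 260 orange y [-230.  229.] 85.5
86 n 33 orange y [190. 222.] 206.0
92 n 33 orange y [190. 222.] 206.0
shift m [ 0.1671 -0.0008  0.0016] rotvec [-0.0001 -0.0002 -0.0027] | at [541.1 -14.9 225.6] [-3.141 -0.     1.537] F [-0.   0.6 -1.7] w 17.8 t 24.6
tool board [  0.3 -32.1]
```

View pics/p6.png

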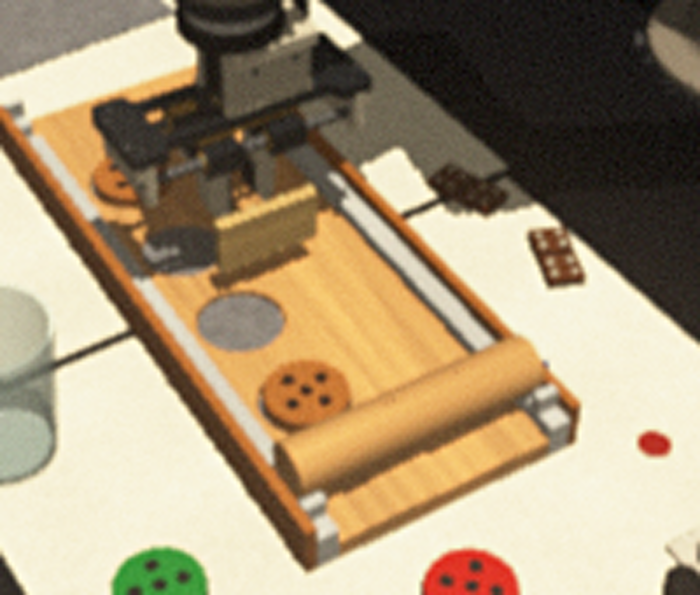

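The roller lies in the far cradle, at crop (410,410), measured board y=206. Both counters are in their pockets. I'll carry the paddle back to the mat.

```bash
python3 -m pendant '[[[0,0,-0.025],[0,0,0],0.012],[[0,0,-0.05],[0,0,0],0.012],[[0,0,-0.075],[0,0,0],0.012],[[-0.02,0,-0.075],[0,0,0],0.012],[[-0.05,0,-0.075],[0,0,0],0.012],[[-0.085,0,-0.075],[0,0,0],0.012],[[-0.12,0,-0.075],[0,0,0],0.012],[[-0.155,0,-0.075],[0,0,0],0.012],[[-0.19,0,-0.075],[0,0,0],0.012],[[-0.225,0,-0.075],[0,0,0],0.012]]'
python3 -c "
from h import *
go(528.7,-386,300,-.204)"
```

```text
time: 25.48
tool_pos: [534.3, -239.0, 300.6]
tcp_rot: [-3.142, -0.0, 1.541]
contact_force: [0.2, -0.7, -0.9]
grip_width: 17.5
shift m [-0.1471 -0.0012  0.0005] rotvec [-2.0000e-04 -1.0000e-04  1.7451e+00] | at [ 534.3 -239.   300.6] [-3.142 -0.     1.541] F [ 0.2 -0.7 -0.9] w 17.5 t 25.4833
```

```bash
python3 -m pendant '[[[-0.02,0,0],[0,0,0.1],0.012],[[-0.045,0,0],[0,0,0.2],0.012],[[-0.07,0,0],[0,0,0.3],0.012],[[-0.095,0,0],[0,0,0.4],0.012],[[-0.12,-0.001,0],[0,0,0.5],0.012],[[-0.14,-0.001,0],[0,0,0.6],0.012],[[-0.147,-0.001,0],[0,0,0.7],0.012],[[-0.147,-0.001,0],[0,0,0.8],0.012],[[-0.147,-0.001,0],[0,0,0.9],0.012],[[-0.147,-0.001,0],[0,0,1.0],0.012]]' | grep width
python3 -m pendant '[[[0,0,0],[0,0,0.1],0.012],[[0,0,0],[0,0,0.2],0.012],[[0,0,0],[0,0,0.3],0.012],[[0,0,0],[0,0,0.4],0.012],[[0,0,0],[0,0,0.5],0.012],[[0,0,0],[0,0,0.6],0.012],[[0,0,0],[0,0,0.7],0.012],[[0,0,0],[0,0,0.745],0.012],[[0,0,0],[0,0,0.745],0.012],[[0,0,0],[0,0,0.745],0.012]]' | grep width
python3 -c "
from h import *
go(528.7,-386,192,-.204)
c=snap('scene')
im=c['color'][60:190,170:320]; cv2.imwrite('pics/p7.png',cv2.resize(im,None,fx=4,fy=4,interpolation=cv2.INTER_CUBIC)[:,:,::-1])"
```

```text
grip_width: 17.9
grip_width: 17.9
shift m [-0.      0.0015  0.1084] rotvec [-0.0003  0.0004  0.0011] | at [ 529.1 -384.6  300.4] [-3.141  0.    -0.203] F [ 0.5  0.6 -0.4] w 17.9 t 27.15
```

View pics/p7.png

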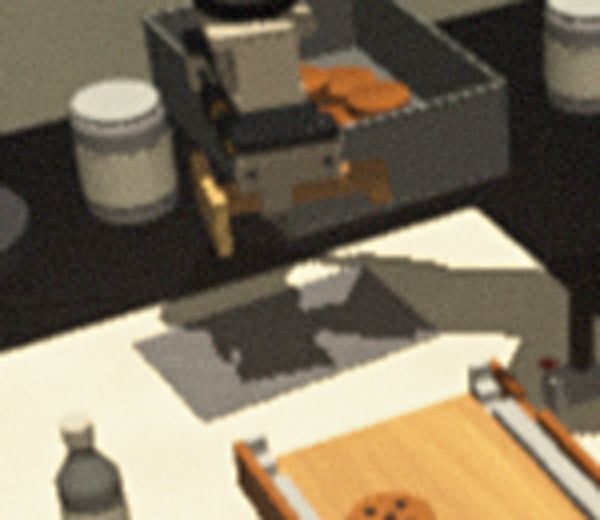

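The paddle is held level above the mat (handle at crop 320,190). Lowering it.

```bash
python3 -m pendant '[[[0,0,0.025],[0,0,0],0.012],[[0,0,0.05],[0,0,0],0.012],[[0,0,0.075],[0,0,0],0.012],[[0,0,0.095],[0,0,0],0.012],[[0,0,0.103],[0,0,0],0.012],[[0,0,0.107],[0,0,0],0.012],[[0,0,0.109],[0,0,0],0.012],[[0,0,0.11],[0,0,0],0.012],[[0,0,0.11],[0,0,0],0.012]]'
```

```text
time: 27.95
tool_pos: [528.8, -385.9, 191.8]
tcp_rot: [3.14, -0.002, -0.206]
contact_force: [0.5, 1.0, -1.4]
grip_width: 17.9
```

```bash
python3 -m pendant '[[[0,0,0.001],[0,0,0],0.012],[[0,0,0.002],[0,0,0],0.012],[[0,0,0.0025],[0,0,0],0.012],[[0,0,0.0025],[0,0,0],0.012]]'
python3 -m pendant '[[[0,0,0],[0,0,0],0.02],[[0,0,0],[0,0,0],0.03],[[0,0,0],[0,0,0],0.05],[[0,0,0],[0,0,0],0.06],[[0,0,0],[0,0,0],0.06],[[0,0,-0.03],[0,0,0],0.06],[[0,0,-0.06],[0,0,0],0.06],[[0,0,-0.1],[0,0,0],0.06],[[0,0,-0.14],[0,0,0],0.06],[[0,0,-0.14],[0,0,0],0.06]]'
python3 -c "
from h import *
go(300,-300,400,-.204)"
```

```text
time: 28.28
tool_pos: [528.7, -385.9, 189.7]
tcp_rot: [3.14, -0.002, -0.206]
contact_force: [-0.9, 1.4, 5.2]
grip_width: 18.0
time: 29.12
tool_pos: [529.6, -386.6, 337.4]
tcp_rot: [3.134, -0.013, -0.206]
contact_force: [0.0, -0.8, 0.7]
grip_width: 60.2
shift m [-0.2416 -0.0373 -0.066 ] rotvec [ 0.0079 -0.0132 -0.0021] | at [ 529.6 -386.6  337.4] [ 3.134 -0.013 -0.206] F [ 0.  -0.8  0.7] w 60.2 t 29.1167
```

Released and lifted. Backing off before a final check of everything.

```bash
python3 -m pendant '[[[-0.04,-0.006,-0.05],[0,0,0],0.06],[[-0.08,-0.012,-0.06],[0,0,0],0.06],[[-0.24,-0.037,-0.06],[0,0,0],0.06],[[-0.24,-0.037,-0.06],[0,0,0],0.06],[[-0.24,-0.037,-0.06],[0,0,0],0.06],[[-0.24,-0.037,-0.06],[0,0,0],0.06],[[-0.24,-0.037,-0.06],[0,0,0],0.06],[[-0.24,-0.037,-0.06],[0,0,0],0.06],[[-0.24,-0.037,-0.06],[0,0,0],0.06]]'
python3 pad.py; python3 rol.py; python3 -c "
from h import *
c=discs(24)
s=snap('scene'); a=c['color'][80:280,130:520]; b=s['color'][80:330,140:440]
a=cv2.resize(a,(600,308)); b=cv2.resize(b[:, :],(340,283))
f=np.zeros((600,600,3),np.uint8); f[:308]=a; f[310:593,130:470]=b
cv2.imwrite('pics/fin.png',f[:,:,::-1])
for v in (28,34):print(proj(s,[*(np.array([421,-167.])-v*U),118]))
im=s['color'][120:150,295:335]; print(blobs(im.max(2)<50,20,600))"
```

```text
time: 29.87
tool_pos: [300.9, -300.5, 388.6]
tcp_rot: [3.14, -0.002, -0.207]
contact_force: [0.8, -0.3, -0.5]
grip_width: 60.0
yaw -0.18252331 rear -38.45421908676414 front 102.43361795614726 len 140.8878370429114 blade n -36.29953984192196 39.63706377330357
grip pt from front [ 556.7 -419.1] from rear(+90) [ 555.9 -418.9]
70 n 446 orange y [-230.  229.] -7.5
86 n 33 orange y [190. 222.] 206.0
92 n 33 orange y [190. 222.] 206.0
shift m [ 0.1461 -0.4936  0.164 ] rotvec [ 1.4000e-03 -1.0000e-04 -1.7454e+00] | at [ 301.9 -300.9  388.2] [ 3.141e+00 -1.000e-03 -2.060e-01] F [ 1.2 -0.5  0.7] w 59.9 t 29.9667
tool board [-229.8 -325.6]
disc px [270.9 168.3] [ 28  22 473] w [585.2 155.6  24. ] b [ 39.  139.7]
disc px [372.1 169. ] [ 25  21 437] w [ 576.6 -117.9   24. ] b [  39.1 -134. ]
[[314.76612728 133.18543149]]
[[316.5770951  132.61129449]]
[]
```

View pics/fin.png

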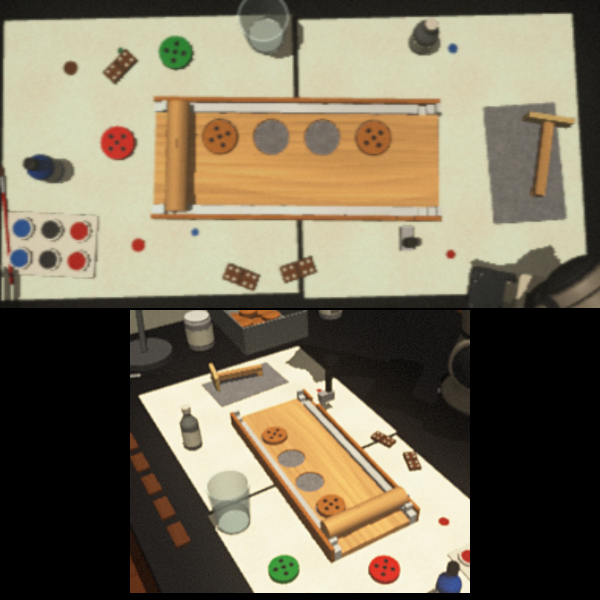

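The paddle was knocked about 41 mm off after I laid it: its grip point is now (556,-419) and the mat's middle is (528,-389). That is inside tolerance but too close to the limit, so I'll pick it up and re-centre it. Everything else is as it should be: the roller is in the left cradle, the catch is out and both counters are in pockets.

```bash
python3 pad.py; python3 -c "
from h import *
go(556.3,-419,265,-.183)
c=snap('top'); im=c['color'].astype(int)
for x0,y0 in ((262,157),(361,158)):
    s=im[y0:y0+24,x0:x0+24]; bl=blobs(s[...,0]<115,2,20); P=[(b[0]+[x0,y0]).round(1).tolist() for b in bl]; print(P, w2b(ray(c,[np.mean(P,0)],26)[0]).round(1) if P else '')"
```

```text
yaw -0.17944619 rear -38.49758966549582 front 102.44545177936702 len 140.94304144486284 blade n -36.706874512116414 39.21633525316928
grip pt from front [ 556.8 -418.8] from rear(+90) [ 555.9 -418.7]
shift m [0.2731 0.0639 0.1227] rotvec [-0.0002  0.0001 -0.0224] | at [ 302.  -300.7  387.7] [-3.141  0.    -0.205] F [0.4 0.1 0.5] w 59.7 t 30.1167
[[270.3, 163.0], [277.8, 166.2], [272.3, 168.0], [267.0, 170.5], [274.6, 173.8]] [ 38.6 135.4]
[[369.0, 164.3], [377.0, 165.7], [372.5, 169.0], [367.7, 172.0], [375.9, 173.9]] [  38.8 -134.6]
```

The five-dot centroids put both counters within about 1.5 mm of their pocket centres. Now re-gripping the paddle.

```bash
python3 -m pendant '[[[0.273,0.064,0.06],[0,0,-0.022],0.06],[[0.273,0.064,0.06],[0,0,-0.022],0.06],[[0.273,0.064,0.06],[0,0,-0.022],0.06],[[0.273,0.064,0.06],[0,0,-0.022],0.06],[[0.273,0.064,0.06],[0,0,-0.022],0.06],[[0.273,0.064,0.06],[0,0,-0.022],0.06],[[0.273,0.064,0.06],[0,0,-0.022],0.06],[[0.273,0.064,0.09],[0,0,-0.022],0.06],[[0.273,0.064,0.123],[0,0,-0.022],0.06],[[0.273,0.064,0.123],[0,0,-0.022],0.06]]'
python3 -m pendant '[[[0,0,0],[0,0,0],0.06],[[0,0,0],[0,0,0],0.06]]' >/dev/null
python3 -c "
from h import *
go(556.3,-418.8,190,-.183)"
```

```text
time: 31.0
tool_pos: [554.7, -417.4, 256.2]
tcp_rot: [-3.134, 0.012, -0.183]
contact_force: [-2.1, 0.8, -1.3]
grip_width: 59.9
shift m [ 0.0005 -0.0004  0.0765] rotvec [ 0.0009 -0.0013 -0.001 ] | at [ 555.6 -419.   266.5] [ 3.141e+00 -1.000e-03 -1.840e-01] F [-0.1 -0.5  0.1] w 59.9 t 31.1667
```

```bash
python3 -m pendant '[[[0,0,0.025],[0,0,0],0.06],[[0,0,0.05],[0,0,0],0.06],[[0,0,0.07],[0,0,0],0.06],[[0,0,0.076],[0,0,0],0.06],[[0,0,0.076],[0,0,0],0.06]]'
python3 -m pendant '[[[0,0,0],[0,0,0],0.04],[[0,0,0],[0,0,0],0.03],[[0,0,0],[0,0,0],0.02],[[0,0,0],[0,0,0],0.012],[[0,0,0],[0,0,0],0.012],[[0,0,0],[0,0,0],0.012],[[0,0,0],[0,0,0],0.012],[[0,0,0],[0,0,0],0.012],[[0,0,0],[0,0,0],0.012],[[0,0,0],[0,0,0],0.012]]'
```

```text
time: 31.58
tool_pos: [555.2, -419.0, 189.6]
tcp_rot: [3.142, 0.0, -0.184]
contact_force: [-0.7, 0.6, 0.1]
grip_width: 60.0
time: 32.42
tool_pos: [555.2, -418.9, 189.3]
tcp_rot: [3.141, -0.0, -0.184]
contact_force: [-0.9, 0.4, 2.3]
grip_width: 18.0
```

```bash
python3 -m pendant '[[[0,0,-0.01],[0,0,0],0.012],[[0,0,-0.02],[0,0,0],0.012],[[-0.01,-0.008,-0.02],[0,0,0],0.012],[[-0.02,-0.016,-0.02],[0,0,0],0.012],[[-0.032,-0.0265,-0.02],[0,0,0],0.012],[[-0.032,-0.0265,-0.02],[0,0,0],0.012],[[-0.032,-0.0265,-0.02],[0,0,0],0.012],[[-0.032,-0.0265,-0.01],[0,0,0],0.012],[[-0.032,-0.0265,-0.003],[0,0,0],0.012],[[-0.032,-0.0265,-0.001],[0,0,0],0.012]]'
python3 -m pendant '[[[0,0,0],[0,0,0],0.012],[[0,0,0.0015],[0,0,0],0.012],[[0,0,0.0015],[0,0,0],0.012],[[0,0,0.0015],[0,0,0],0.012]]'
```

```text
time: 33.25
tool_pos: [528.7, -387.3, 189.2]
tcp_rot: [-3.141, 0.001, -0.184]
contact_force: [-4.1, 2.8, 11.3]
grip_width: 17.6
time: 33.58
tool_pos: [528.6, -387.2, 189.2]
tcp_rot: [3.141, 0.0, -0.184]
contact_force: [-2.8, 2.9, 8.0]
grip_width: 17.9
```

Touchdown (8 N on the mat). Release, lift, back off and measure.

```bash
python3 -m pendant '[[[0,0,0],[0,0,0],0.02],[[0,0,0],[0,0,0],0.03],[[0,0,0],[0,0,0],0.05],[[0,0,0],[0,0,0],0.06],[[0,0,0],[0,0,0],0.06],[[0,0,-0.03],[0,0,0],0.06],[[0,0,-0.06],[0,0,0],0.06],[[0,0,-0.1],[0,0,0],0.06],[[0,0,-0.14],[0,0,0],0.06],[[0,0,-0.18],[0,0,0],0.06]]'
python3 -m pendant '[[[-0.04,-0.006,-0.02],[0,0,0],0.06],[[-0.08,-0.012,-0.02],[0,0,0],0.06],[[-0.24,-0.037,-0.02],[0,0,0],0.06],[[-0.24,-0.037,-0.02],[0,0,0],0.06],[[-0.24,-0.037,-0.02],[0,0,0],0.06],[[-0.24,-0.037,-0.02],[0,0,0],0.06],[[-0.24,-0.037,-0.02],[0,0,0],0.06],[[-0.24,-0.037,-0.02],[0,0,0],0.06]]' | grep -E 'pos|width'
python3 pad.py; python3 rol.py | head -3; python3 -c "
from h import *
s=snap('scene'); g=s['color'][:,:,:].max(2)
row=g[140,300:330]; print(row)
c=snap('top'); im=c['color'].astype(int)
for x0,y0 in ((262,157),(361,158)):
    t=im[y0:y0+24,x0:x0+24]; P=[(b[0]+[x0,y0]) for b in blobs(t[...,0]<115,2,20)]; print(len(P), w2b(ray(c,[np.mean(P,0)],26)[0]).round(1))"
```

```text
time: 34.42
tool_pos: [528.4, -386.8, 370.2]
tcp_rot: [-3.141, 0.0, -0.184]
contact_force: [0.8, -0.5, 0.1]
grip_width: 59.5
tool_pos: [298.2, -306.1, 389.1]
grip_width: 60.0
yaw -0.19329855 rear -52.11420779344146 front 89.16905932332051 len 141.28326711676198 blade n -36.4131388429957 39.425306805242776
grip pt from front [ 530.4 -387.6] from rear(+90) [ 529.2 -387.3]
70 n 446 orange y [-230.  229.] -7.5
86 n 33 orange y [190. 222.] 206.0
92 n 33 orange y [190. 222.] 206.0
[248 208 139 112 111 107 104 110 112 123 132 116  60  35  35  41  30  58
 166 252 236 163  90  44  34  37  41  46  38  41]
5 [ 38.5 135.4]
6 [  33.8 -134.6]
```

```bash
python3 -c "
from h import *
s=snap('scene'); a=cv2.imread('pics/scene0.png')
def col(g,r,c0,c1):
    v=g[r,c0:c1].astype(float); w=np.clip(140-v,0,None); return (w@np.arange(c0,c1))/w.sum()
p0=np.array([421,-167.])
for z,r0,dr in ((105,140,2),(95,143,2)):
    r1=r0-3
    print('start',col(a.max(2),r0,298,313).round(2),'now',col(s['color'].max(2),r1,308,320).round(2),'pred shift/34mm',(proj(s,[*(p0-34*U),z])-proj(s,[*p0,z])).round(2))
c=snap('top'); im=c['color'].astype(int)
for q in blobs(im[158:182,361:385,0]<115,2,20): print((q[0]+[361,158]).round(1),q[1][4])
print(get_obs()['contact_force'])"
```

```text
start 305.4 now 314.93 pred shift/34mm [[10.28 -3.3 ]]
start 305.6 now 313.82 pred shift/34mm [[10.23 -3.31]]
[369.  164.3] 7
[377.  165.7] 7
[372.5 169. ] 6
[367.9 172.1] 8
[375.9 173.9] 8
[372.5 180. ] 2
[ 0.02038992  1.05345811 -0.33961191]
```

```bash
python3 -c "
from h import *
s=snap('scene')['color'].max(2); a=cv2.imread('pics/scene0.png').max(2)
for r in range(137,150,2): print(r,a[r,298:314], '|', s[r-3,306:324])
t=snap('top')['color'].max(2); b=cv2.imread('pics/top0.png').max(2)
print(b[214:240,391]);print(t[214:250,391]);print(b[214:240,395]);print(t[214:250,395])"
```

```text
137 [247 248 248 250 225 101  33  34  36  46 142 245 250 248 247 247] | [115 113 117 119 113 107  65  42  46  42  40  45  34  37  35  35  35  36]
139 [248 247 249 251 216  94  26  37  32  43 107 225 250 248 248 247] | [111 118 116 114 118 103  65  37  39  31  38  35  35  36  33  31  32  35]
141 [247 247 249 252 235 118  29  38  40  38 114 225 250 249 247 246] | [115 113 114 114 115 105  59  35  38  42  34  32  58  70  60  35  26  35]
143 [248 247 248 252 255 134  29  40  44  41 108 226 252 249 246 247] | [107 114 110 122 128 113  64  38  35  40  36  53 161 252 237 157  90  46]
145 [246 246 248 251 251 140  37  36  38  43 113 228 251 249 248 246] | [197 197 220 248 255 252 137  38  34  33  33  76 191 255 254 251 253 203]
147 [245 246 246 252 253 136  38  45  39  40 108 229 252 249 247 247] | [250 249 249 249 252 253 147  39  32  39  37  76 192 253 250 249 249 252]
149 [245 244 246 251 251 134  36  40  50  43 113 227 253 249 247 247] | [247 247 247 248 252 252 149  37  38  37  27  76 193 254 250 247 248 248]
[181 168 158 157 158 156 153 153 156 129  98  87  89 101 143 148 153 149
 210 219 221 218 215 216 216 220]
[181 204 206 209 206 203 179 170 165 169 208 212 193 168 151 151 147 151
 147 148 141 119  91  83  82 103 138 147 166 212 215 216 215 214 216 214]
[186 183 172 166 168 164 166 156  83  61  56  54  50  47  63 155 168 125
 206 217 217 217 217 218 218 216]
[185 204 207 207 205 202 181 167 162 130 207 210 178 177 168 165 165 168
 166 154  81  53  53  55  50  48  63 156 183 208 217 215 215 215 215 215]
```

Both views put the catch at about 30.5 mm, a shift of 9.2 px in the scene view and 12.0 px in the top view. That passes the 28 mm limit, but the catch is not fully out. I'll pull it the last few millimetres.

```bash
python3 -c "
from h import *
go(391,-168.5,315,-.184); print(R.from_euler('xyz',[np.pi,0,-.184]).inv().apply([*(-7*U),0]))"
```

```text
shift m [ 0.0642 -0.1526  0.0733] rotvec [-0.0003  0.0003  0.0006] | at [ 300.1 -306.8  388.3] [-3.141  0.    -0.183] F [-0.1 -0.5  0.5] w 59.7 t 35.4833
[-6.91876075e+00  1.06336713e+00  1.30224916e-16]
```

```bash
python3 -m pendant '[[[0.064,-0.1525,0],[0,0,0],0.06],[[0.064,-0.1525,0],[0,0,0],0.06],[[0.064,-0.1525,0],[0,0,0],0.06],[[0.064,-0.1525,0],[0,0,0],0.06],[[0.064,-0.1525,0],[0,0,0],0.06],[[0.064,-0.1525,0.03],[0,0,0],0.06],[[0.064,-0.1525,0.073],[0,0,0],0.06],[[0.064,-0.1525,0.073],[0,0,0],0.06],[[0.064,-0.1525,0.073],[0,0,0],0.06]]'
python3 -c "
from h import *
go(391,-168.5,259,-.184)"
```

```text
time: 36.23
tool_pos: [390.1, -168.3, 314.5]
tcp_rot: [-3.14, 0.005, -0.184]
contact_force: [0.5, 0.3, 0.6]
grip_width: 60.1
shift m [0.0012 0.0002 0.0555] rotvec [-0.0019  0.0049  0.0001] | at [ 390.1 -168.3  314.5] [-3.14   0.005 -0.184] F [0.5 0.3 0.6] w 60.1 t 36.2333
```

```bash
python3 -m pendant '[[[0,0,0.03],[0,0,0],0.06],[[0,0,0.055],[0,0,0],0.06],[[0,0,0.055],[0,0,0],0.06],[[0,0,0.055],[0,0,0],0.04],[[0,0,0.055],[0,0,0],0.03],[[0,0,0.055],[0,0,0],0.022],[[0,0,0.055],[0,0,0],0.012],[[0,0,0.055],[0,0,0],0.012],[[0,0,0.055],[0,0,0],0.012],[[0,0,0.055],[0,0,0],0.012]]'
python3 -m pendant '[[[0,0,0],[0,0,0],0.012],[[0,0,0],[0,0,0],0.012],[[0,0,0],[0,0,0],0.012],[[0,0,0],[0,0,0],0.012]]'
```

```text
time: 37.07
tool_pos: [390.0, -167.0, 260.8]
tcp_rot: [-3.137, 0.002, -0.186]
contact_force: [2.9, 23.4, 14.0]
grip_width: 18.3
time: 37.4
tool_pos: [390.0, -166.6, 260.9]
tcp_rot: [-3.138, 0.002, -0.185]
contact_force: [0.4, 12.8, 10.1]
grip_width: 17.8
```

```bash
python3 -m pendant '[[[-0.001,-0.001,0],[0,0,0],0.012],[[-0.002,-0.001,0],[0,0,0],0.012],[[-0.003,-0.001,0],[0,0,0],0.012],[[-0.004,-0.001,0],[0,0,0],0.012],[[-0.005,-0.001,0],[0,0,0],0.012],[[-0.006,-0.001,0],[0,0,0],0.012],[[-0.006,-0.001,0],[0,0,0],0.012],[[-0.006,-0.001,0],[0,0,0],0.012]]'
```

```text
time: 38.07
tool_pos: [387.6, -165.8, 261.2]
tcp_rot: [-3.14, -0.01, -0.187]
contact_force: [21.4, 11.4, -9.0]
grip_width: 17.1
```

The pull stopped against 21 N after about 3 mm, so the catch is at its end stop. I'll release, retreat and do a last check.

```bash
python3 -m pendant '[[[0.003,0,0],[0,0,0],0.02],[[0.003,0,0],[0,0,0],0.04],[[0.003,0,0],[0,0,0],0.05],[[0.003,0,0],[0,0,0],0.05],[[0.003,0,-0.03],[0,0,0],0.05],[[0.003,0,-0.07],[0,0,0],0.05],[[0.003,0,-0.11],[0,0,0],0.05],[[-0.06,0.08,-0.13],[0,0,0],0.05],[[-0.06,0.11,-0.13],[0,0,0],0.05],[[-0.06,0.15,-0.13],[0,0,0],0.05]]'
python3 -m pendant '[[[0,0,0],[0,0,0],0.05],[[0,0,0],[0,0,0],0.05]]' | grep force
python3 pad.py; python3 rol.py | head -3; python3 -c "
from h import *
t=snap('top')['color']; print(t.max(2)[214:250,395])
s=snap('scene')['color'].max(2); print(s[146,306:324])
c=snap('top'); im=c['color'].astype(int)
for x0,y0 in ((262,157),(361,158)):
    q=im[y0:y0+24,x0:x0+24]; P=[(b[0]+[x0,y0]) for b in blobs(q[...,0]<115,4,20)]; print(len(P), w2b(ray(c,[np.mean(P,0)],26)[0]).round(1))
a=cv2.imread('pics/top0.png')[:,:,::-1].astype(int)
for n,(u,v) in dict(jar=(302,95),bA=(407,103),bB=(157,188),pal=(165,240)).items():
    print(n,np.abs(a[v-22:v+22,u-22:u+22]-im[v-22:v+22,u-22:u+22]).mean().round(1))"
```

```text
time: 38.9
tool_pos: [313.5, -264.5, 388.9]
tcp_rot: [3.14, -0.001, -0.181]
contact_force: [1.4, -1.2, -0.5]
grip_width: 50.1
contact_force: [-0.5, 0.8, -0.2]
yaw -0.19359843 rear -52.13804715101778 front 89.05696664987858 len 141.19501380089636 blade n -36.39501917032701 39.444439660563816
grip pt from front [ 530.4 -387.6] from rear(+90) [ 529.2 -387.3]
70 n 447 orange y [-230.  229.] -7.0
86 n 33 orange y [190. 222.] 206.0
92 n 33 orange y [190. 222.] 206.0
[186 199 206 209 204 205 178 171 161 133 207 214 212 174 167 163 166 165
 166 164 103  60  51  54  53  53  48  90 156 179 212 216 216 215 217 217]
[111 116 115 116 115 113  90  46  41  36  39  34  61 102 114 122 122 121]
5 [ 38.7 135.5]
5 [  38.8 -134.6]
jar 2.4
bA 2.3
bB 2.2
pal 2.3
```

```bash
python3 -c "
from plant import close_job; print(close_job())"
```

```text
the job is handed in; nothing more can be done
None
```

The job is done and handed in at about 39 s of robot time; `close_job()` gives no verdict. Two counters were on the board. I slid one into pocket 0 and one into pocket 3, pulled the catch, rolled the roller into the left cradle with the paddle at about 70 mm/s, and laid the paddle back on its mat.

The last checks, all from the camera images:

| Item | Last reading | Limit |
|---|---|---|
| Counters | about 1.4 mm from their pocket centres; sunk in by the rim view taken after placing | 6 mm |
| Roller | board y = 206 mm (cradle at 205) | 12 mm |
| Paddle | flat, grip point about 2 mm from the mat's middle | 50 mm |
| Jar, bottles, palette | unchanged in the top view | 40 mm |

- **Paddle knocked aside:** after I first laid it down it was moved about 41 mm off centre, so I picked it up and re-centred it.
- **Catch not fully out at first:** I first judged it about 34 mm out by eye, but a later two-camera check read about 30.5 mm, past the 28 mm limit but short of fully out. After the roller was home I pulled again and met 21 N after about 3 mm of tool travel, which I took as the end stop. The images showed the post moving only about 1 mm, so by camera it is about 31–32 mm out.

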